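# Start the tube vise's lock screw square

### The job

Take the orange square-bit driver out of its blue stand, set it square on the sloping axis of the vise's brass lock screw and, pressing only gently, feel the bit down into the screw's square socket. Then start the screw by turning it clockwise about 70 degrees with the driver kept in line with the screw. Finally put the driver back fully home and upright in its stand, and leave everything else on the bench where it is.

Things in the scene. Friction and masses are not known exactly. Their poses are not given: they have to be found in the camera images.
- driver: Loose driver, about 0.26 kg, 120 mm long, upright in the stand, bit down. Origin at the centre of the bit's end, z up the driver. From the origin up: round tapered nose to 6.5 mm; square bit 14 x 14 mm up to 17.5 mm; round shank 20 mm across up to 50 mm; collar 36 mm across, 50 to 56 mm, whose underside rests on the stand's top; orange square handle 26 x 26 mm, 56 to 120 mm. Bit and handle sides are parallel to x and y.
- driver_grip (a point): Point on the driver's axis in the middle of its handle, 92 mm above the bit's end, axes as the driver's. Grip it here between two opposite flats, firmly (80 N or more), so that it does not tilt or twist in the jaws.
- driver_tip (a point): Centre of the bit's end, the driver's origin and axes. The nose widens from 8 mm across here to 14.8 mm at 5 mm and stays so to 6.5 mm, where the 14 mm square begins. It enters the socket whichever way the bit is turned and centres it if the side forces are allowed to shift the driver; the square's corners then rest on the socket's rim until the bit is turned into line.
- stand: Fixed blue block 70 x 70 mm, 58 mm high, on a 90 x 90 x 4 mm black foot. Origin at the centre of its underside. In its top one round blind hole, 23 mm across, 54 mm deep, with a 3 mm chamfered mouth. With the driver fully home the bit's end is 50 mm below the top, 8 mm above the table.
- stand_mouth (a point): Centre of the stand's hole at its top face, 58 mm above the table, z up.
- vise: Fixed aluminium tube vise, 220 mm long (x), 100 mm wide, 106 mm high over its black tube (52 mm across, along y, 31 mm to +x of the origin). Origin on the table. At its -x end a sloping block holds the brass lock screw, whose axis leans 0.26 rad (15 degrees), upper end towards the vise's -x. Turned up to 0.35 rad; may swap sides with the stand. The driver must never bear on it with over 20 N in all, turning included.
- screw_face (a point): Centre of the lock screw's upper face, the mouth of its socket, about 65 mm to -x of the vise's origin and 87 mm above the table. z is the screw's axis, pointing out; x and y do not tell how the socket lies. The head is a brass square 30 x 30 mm on a round flange. The screw is sprung: it yields up to 4 mm along its axis, from 3 N at first to 15 N, then is rigid; this point moves with it.
- screw_floor (a point): Centre of the socket's floor, 14 mm below the face on the axis. The socket is a square 15.5 mm wide, sides parallel to the head's. Its turn about the axis differs each time, is not reported and must be felt or seen, and the reported centre may be 1 to 2 mm off: the bit drops in only within about 0.1 rad of it (four positions a turn). Until then it slides on the rim; pressed over 8 N it may drag the screw along clockwise.
- lock_screw (a joint): Turn of the lock screw in rad, 0 at the start, growing clockwise as seen looking down on its head; it cannot go below 0 and stops at 2.6. It needs about 0.07 N m and stays where it is left; it sinks about 1 mm per rad. The bit has up to 0.12 rad of play in the socket to either side.
- flat_driver: Bystander: green-handled flat screwdriver, lying, 175 mm long. Origin on the table under the front end of its handle.
- tube_a: Bystander: black tube sample standing on end, 52 mm across, 60 mm high. Origin at its underside.
- tube_b: Bystander: dark steel tube sample standing on end, 40 mm across, 45 mm high. Origin at its underside.
- test_disc: Bystander: steel test disc, 60 mm across, 12 mm high. Origin at its underside.
- cleaner: Bystander: amber bottle, 60 mm across, 130 mm high. Origin at its underside.
- paste_jar: Bystander: white jar, 56 mm across, 55 mm high. Origin at its underside.
- gauge_block: Bystander: steel gauge block 50 x 30 x 20 mm. Origin at its underside.
Mind the look-alikes: they are no part of the job. There is more than one size of the driver; the one meant has the size given above.

How it is judged:
By the outcome, as a careful person would: the job done as asked, in the order asked, and still so for the second after the job is handed in, with the robot touching nothing.
It also fails if it takes over 72 s, if anything falls off the work surface, if the arm or the gripper's body presses on something with over 40 N, if the wrist force passes 120 N, or if a joint passes its speed limit or range.

### The arm

A 6-joint arm with a two-finger parallel gripper is mounted at the origin on the work surface. World frame = base frame: x ahead of the robot, y to its left, z up, the work surface at z = 0. Lengths are in m, angles in degrees, forces in N, time in s.
With the tool pointing down it reaches from about 0.35 to 0.875 m from the base axis. Payload 4.2 kg.
Tool frame: the origin (TCP) lies midway between the tips of the shut fingers; the grasp point (between the pads) lies 19 mm behind it; z points along the fingers, y is the direction in which the jaws open and shut (so a half turn about z gives the same grasp; the last joint's range is limited). The gripper opens to 87 mm and grips with 3 to 60 N. Pads are 19 mm wide; open, the fingers measure 117 mm over their backs; the gripper's body (75 mm by 190 mm) begins 51 mm behind the grasp point.
Start: joints at [86.322, 22.042, 0.453, 0, -68.411, -14.817], TCP at [0.198, 0.593, 0.223] pointing down, gripper open.
Joint ranges: [-179.83, 179.83], [-69.29, 118.12], [-61.27, 80.66], [-181.25, 117.63], [-171.15, -9.14], [-177.46, 177.46]. Speed limits (degrees/s): [159.86, 159.86, 180, 180, 180, 180].

### API

Orientations are given as a 3x3 rotation matrix whose columns are the frame's x, y, z axes.
In Python, from station import r gives the robot as it stands.
- The arm moves only by the tool servo_tool, never from a script. Its arguments are lists of equal length, an entry for each row: "slide": the shift along the world's x, y, z in units of 60 mm (1.0 is 60 mm), a list of three; "twist": the turn, a rotation vector about the world's x, y, z in units of 6 degrees (1.0 is 6 degrees), a list of three; "gripper": the closure, from 0 (fully open) to 1 (shut). In form: {"slide": [[x, y, z], ...], "twist": [[wx, wy, wz], ...], "gripper": [gripper, ...]}. A call has 1 to 12 rows; each row shifts and turns the commanded pose from where the row before left it; what a row does not reach is not made up. A row lasts 1/8 s, in which the tool goes at most 62.5 mm and 10.7 degrees, less where a joint would pass 70% of its speed; a pose out of reach is approached as far as the arm can. A call is refused whole if a number of a shift passes 1 or a number of a turn 1, either way. A call with a gripper value outside its range is refused whole. The fingers move at their own pace and stop on an object; the grip force is fixed at half the most. Time passes only in rows, so rows that do not move let the fingers close. It gives the time, the measured TCP pose, the force and the opening at its end, in the units of the state.
- r.sense(): the state, without advancing time (a new reading comes with each control period).
- r.capture(name): name is "scene" or "top"; returns a dict with "image" (384x512x3 uint8, blue, green, red), "intrinsics" (3x3 intrinsics, pixels), "k1" (the pictures are not rectified: a ray, as slopes to the right and down, at radius r is drawn at 1 + k1 r^2 times it, then the intrinsics apply), "R" (3x3) and "t" (3): a world point X has camera coordinates R X + t. Camera axes: x right, y down, z forward; pixel columns grow to the right and rows downward; lengths in m; the calibration is good to about 2 mm. A picture is of the moment at which its call begins. There is no depth.
- r.finish_job(): hands the job in, once; it reports no verdict.
The state is a dict: "time_s": time; "joints": joint angles; "joint_velocities": joint speeds; "effort": joint torques, N m; "tcp_pos": TCP position; "ee_rot": TCP orientation; "wrist_force": force on the tool from outside, world axes, zero at the start; "moment": the same for the moment, N m; "gripper_width": opening from 0.0 (shut) to 1.0 (fully open).
Only numpy, scipy, OpenCV 4.12 (cv2) and the standard library are available. Lean on these libraries where they do the work, as an engineer would, in place of code of your own. Each camera call takes 0.05 s, during which the arm holds its last target.

## Working session

There is one attempt and no reset: what is moved stays moved. The work goes in short steps, Python scripts to look and compute and a tool call to move; the robot and the scene stay as the last step left them, time stands still between calls to the robot, and variables do not carry over. Pictures are saved under pics/ and viewed, and the job is handed in when it is done.

Besides the shell and the picture viewer there is one more tool, called after ">>>" as name(argument=value, ...), one argument or row to a line, values as JSON. servo_tool: Moves the arm, as the interface text tells. Its arguments: {"type":"object","properties":{"slide":{"type":"array","items":{"type":"array","items":{"type":"number"}}},"twist":{"type":"array","items":{"type":"array","items":{"type":"number"}}},"gripper":{"type":"array","items":{"type":"number"}}},"required":["slide","twist","gripper"]}

```bash
ls -la; mkdir -p pics; python3 - <<'E'
from station import r
import cv2,json
s=r.sense()
for k,v in s.items(): print(k,v)
for n in("scene","top"):
    c=r.capture(n); cv2.imwrite(f"pics/{n}0.png",c["image"]); print(n,c["intrinsics"],c["k1"],c["R"],c["t"])
E
```

```text
total 12
drwxr-xr-x  3 agent agent 4096 Dec  7 09:45 .
drwxr-xr-x 23 root  root  4096 Dec  7 09:45 ..
drwxr-xr-x  2 agent agent 4096 Dec  7 09:45 pics
time_s 0.0
joints [ 8.63226354e+01  2.20906900e+01  3.78165313e-01 -2.73853039e-02
 -6.84108990e+01 -1.48168149e+01]
joint_velocities [-0.04894494  0.10101101  0.04499635  0.05678971  0.06289835  0.04627714]
effort [-5.48005446e-04 -3.90668964e+01  1.87402761e+01  4.21992436e+00
  1.10252472e-02 -1.90599062e-04]
tcp_pos [0.19805067 0.59214627 0.22145348]
ee_rot [[ 9.48299967e-01 -3.17374910e-01 -5.81678209e-04]
 [-3.17375420e-01 -9.48297603e-01 -2.12116911e-03]
 [ 1.21601804e-04  2.19611496e-03 -9.99997581e-01]]
wrist_force [-0.64823905 -0.13143042 -0.04076164]
moment [ 0.01831024 -0.07558053  0.0879103 ]
gripper_width 0.9981473332247907
scene [[478.02685421   0.         257.39129353]
 [  0.         478.02685421 192.47821024]
 [  0.           0.           1.        ]] -0.12513251142220377 [[ 0.88372008  0.4677575  -0.01554774]
 [ 0.32295551 -0.63352037 -0.70310148]
 [-0.3387308   0.61632367 -0.71091953]] [-0.55290555 -0.17261345  1.60477824]
top [[387.43519343   0.         253.57619147]
 [  0.         387.43519343 193.40934475]
 [  0.           0.           1.        ]] -0.025803007530594037 [[-0.00681908 -0.9994365  -0.03286612]
 [-0.983388    0.01266413 -0.18107366]
 [ 0.18138784  0.03108539 -0.98292022]] [0.02076972 0.63918269 1.13566136]
```

View pics/scene0.png

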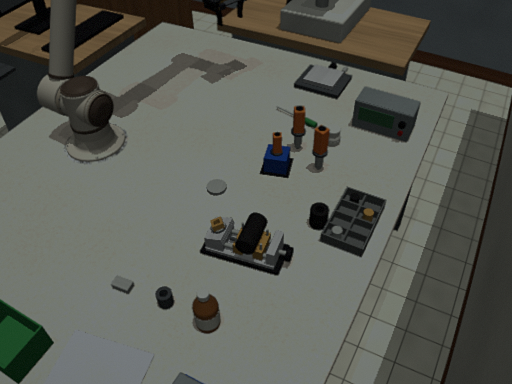

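View pics/top0.png

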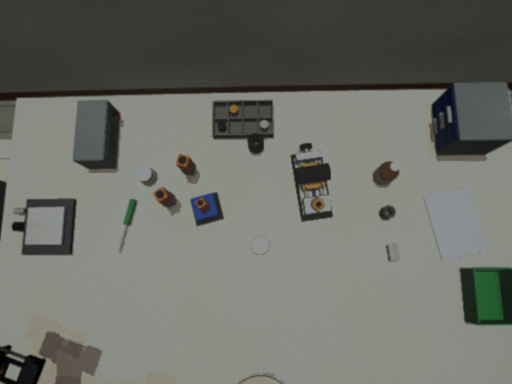

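```bash
cat > h.py <<'E'
import numpy as np,cv2
from station import r
def cap(n): return r.capture(n)
def ray(c,px):
    px=np.array(px,float).reshape(-1,1,2)
    u=cv2.undistortPoints(px,c["intrinsics"],np.array([c["k1"],0,0,0,0.]))[:,0]
    R,t=c["R"],c["t"]; o=-R.T@t
    d=np.c_[u,np.ones(len(u))]@R
    return o,d/np.linalg.norm(d,axis=1)[:,None]
def plane(c,px,z):
    o,d=ray(c,px); return o+d*((z-o[2])/d[:,2])[:,None]
def proj(c,X):
    X=np.array(X,float).reshape(-1,3)
    rv=cv2.Rodrigues(c["R"])[0]
    return cv2.projectPoints(X,rv,c["t"],c["intrinsics"],np.array([c["k1"],0,0,0,0.]))[0][:,0]
def tri(o1,d1,o2,d2):
    A=np.c_[d1,-d2]; s=np.linalg.lstsq(A,o2-o1,rcond=None)[0]
    p,q=o1+s[0]*d1,o2+s[1]*d2; return (p+q)/2,np.linalg.norm(p-q)
def crop(im,x0,x1,y0,y1,f,name):
    cv2.imwrite(name,cv2.resize(im[y0:y1,x0:x1],None,fx=f,fy=f,interpolation=cv2.INTER_CUBIC))
E
python3 - <<'E'
import cv2
from h import crop
a=cv2.imread("pics/scene0.png");b=cv2.imread("pics/top0.png")
a=cv2.convertScaleAbs(a,alpha=1.4);b=cv2.convertScaleAbs(b,alpha=1.4)
crop(a,250,350,90,190,6,"pics/c1.png")
crop(a,190,310,200,280,6,"pics/c2.png")
crop(b,130,230,140,230,6,"pics/c3.png")
crop(b,280,350,130,230,6,"pics/c4.png")
E
```

```text
(no output)
```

View pics/c1.png

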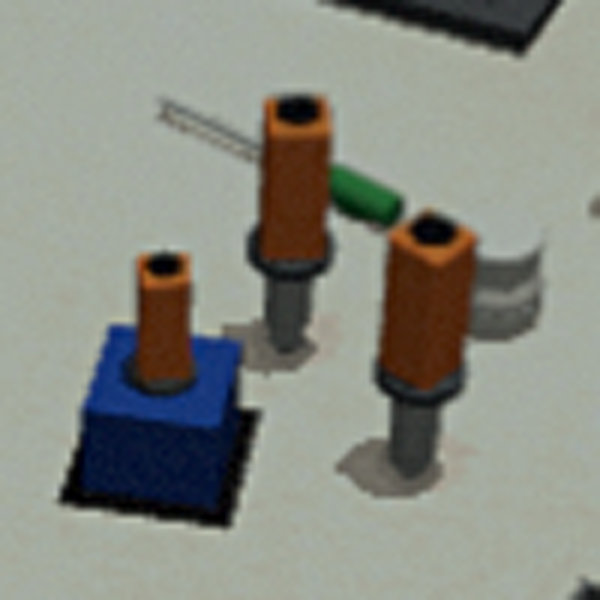

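View pics/c2.png

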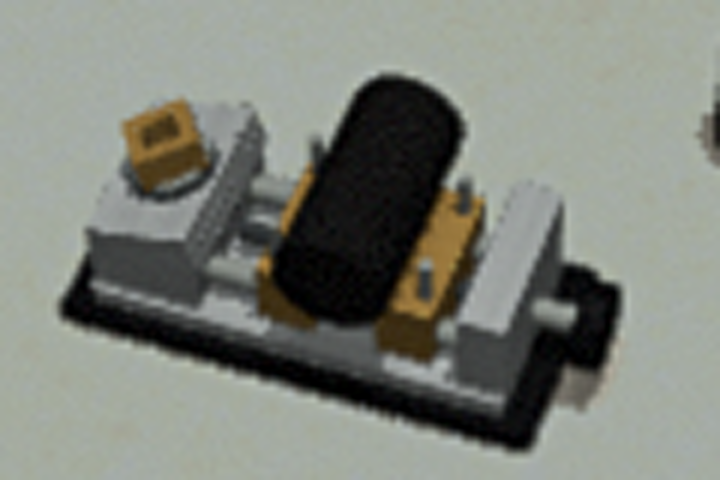

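View pics/c3.png

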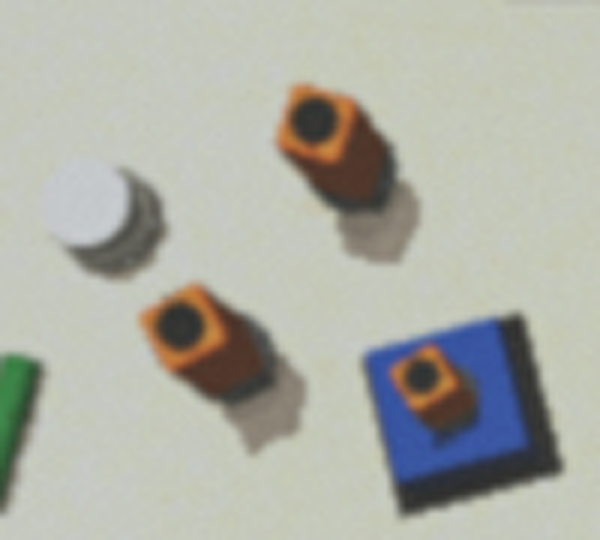

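View pics/c4.png

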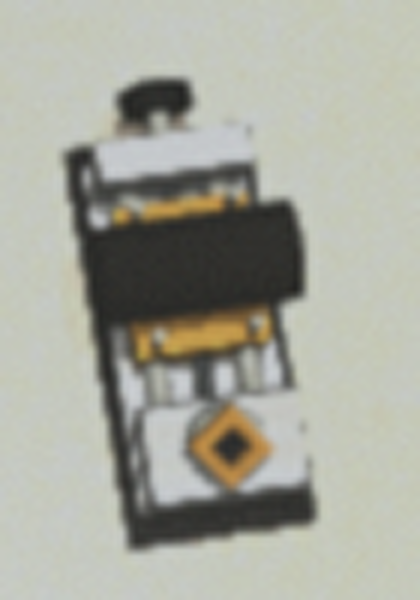

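```bash
cat > m1.py <<'E'
from h import *
C={n:cap(n) for n in("scene","top")}
import pickle; pickle.dump(C,open("c0.pkl","wb"))
for n,c in C.items():
    hsv=cv2.cvtColor(cv2.resize(c["image"],None,fx=4,fy=4,interpolation=cv2.INTER_CUBIC),cv2.COLOR_BGR2HSV)
    for nm,lo,hi in (("orange",(4,140,60),(22,255,255)),("orangetop",(4,140,150),(24,255,255)),("blue",(105,120,40),(130,255,255)),("bluetop",(105,120,110),(130,255,255))):
        m=cv2.inRange(hsv,lo,hi)
        k,l,s,ce=cv2.connectedComponentsWithStats(m)
        for i in range(1,k):
            if s[i,4]>500:
                cn=cv2.findContours((l==i).astype(np.uint8),cv2.RETR_EXTERNAL,cv2.CHAIN_APPROX_NONE)[0][0]
                rc=cv2.minAreaRect(cn)
                print(n,nm,[round((v+.5)/4-.5,1) for v in ce[i]],s[i,4]/16,[[round((v+.5)/4-.5,2) for v in p] for p in cv2.boxPoints(rc).tolist()])
E
python3 m1.py
```

```text
scene orange [np.float64(299.1), np.float64(111.0)] 48.5 [[293.88, 106.38], [304.12, 106.38], [304.12, 116.88], [293.88, 116.88]]
scene orange [np.float64(299.5), np.float64(119.8)] 59.5625 [[294.57, 114.94], [303.33, 114.42], [304.11, 127.57], [295.34, 128.08]]
scene orange [np.float64(321.8), np.float64(131.0)] 51.9375 [[314.41, 134.19], [315.02, 126.89], [328.57, 128.02], [327.96, 135.32]]
scene orange [np.float64(276.8), np.float64(142.7)] 90.1875 [[272.55, 132.41], [280.71, 132.09], [281.48, 152.08], [273.32, 152.4]]
scene orange [np.float64(368.2), np.float64(212.0)] 59.9375 [[362.83, 215.2], [363.42, 208.11], [373.68, 208.96], [373.09, 216.06]]
scene orange [np.float64(216.4), np.float64(222.2)] 62.875 [[209.42, 220.44], [220.08, 216.38], [222.83, 223.6], [212.17, 227.65]]
scene orange [np.float64(262.5), np.float64(242.2)] 122.75 [[254.23, 250.98], [263.73, 230.4], [270.58, 233.56], [261.08, 254.14]]
scene blue [np.float64(277.1), np.float64(153.9)] 240.5625 [[263.41, 158.81], [265.41, 143.26], [289.79, 146.4], [287.78, 161.96]]
top orange [np.float64(233.1), np.float64(108.6
[... 416 characters left out ...]
, [163.66, 186.42], [169.02, 196.73], [158.37, 202.27]]
top orange [np.float64(202.3), np.float64(203.7)] 34.1875 [[194.9, 202.99], [201.27, 197.32], [206.94, 203.7], [200.57, 209.37]]
top orange [np.float64(317.7), np.float64(203.9)] 52.875 [[311.38, 203.88], [317.75, 197.5], [324.25, 204.0], [317.88, 210.38]]
top blue [np.float64(454.1), np.float64(112.1)] 116.9375 [[450.08, 86.21], [452.66, 85.94], [458.09, 137.75], [455.52, 138.02]]
top blue [np.float64(205.4), np.float64(207.6)] 335.875 [[190.22, 198.77], [212.55, 192.72], [218.38, 214.25], [196.05, 220.3]]
top bluetop [np.float64(205.0), np.float64(206.7)] 225.8125 [[190.8, 198.54], [211.45, 193.04], [216.87, 213.36], [196.22, 218.87]]
```

```bash
python3 - <<'E'
from h import *
import pickle; C=pickle.load(open("c0.pkl","rb"))
T,S=C["top"],C["scene"]
np.set_printoptions(precision=4,suppress=True)
p=plane(T,[[190.8,198.54],[211.45,193.04],[216.87,213.36],[196.22,218.87]],.058); print(p,p.mean(0)); 
for i in range(4): d=p[(i+1)%4]-p[i]; print(np.linalg.norm(d[:2]),np.degrees(np.arctan2(d[1],d[0]))%90)
def up(c,x0,x1,y0,y1,f=10,g=1.6):
    return cv2.resize(cv2.convertScaleAbs(c["image"][y0:y1,x0:x1],alpha=g),None,fx=f,fy=f,interpolation=cv2.INTER_CUBIC)
a=np.hstack([up(T,185,225,190,230,10),up(S,257,297,125,165,10,2)]); cv2.imwrite("pics/d1.png",a)
a=np.hstack([up(T,297,337,185,225,10),up(S,200,240,205,245,10,2)]); cv2.imwrite("pics/d2.png",a)
# larger drivers' top: triangulate dark circle centres
for a,b in (((182.3,159.8),(299.6,108.3)),((160.2,194.1),(322,128.3)),((200.6,202.7),(277.3,134.1)),((182.3,159.8),(322,128.3)),((160.2,194.1),(299.6,108.3))):
    o1,d1=ray(T,a);o2,d2=ray(S,b); print(tri(o1,d1[0],o2,d2[0]))
E
```

```text
[[0.6258 0.2091 0.058 ]
 [0.6423 0.145  0.058 ]
 [0.5787 0.1275 0.058 ]
 [0.5624 0.1909 0.058 ]] [0.6023 0.1681 0.058 ]
0.06611076751288927 14.445189878799425
0.06596103089243997 15.393756594299845
0.06545264419805182 14.445313322575174
0.06597534867220374 15.965227802440639
(array([0.6833, 0.1861, 0.2419]), np.float64(0.03718842360469164))
(array([0.6642, 0.322 , 0.054 ]), np.float64(0.05203344510965793))
(array([0.6033, 0.1681, 0.1256]), np.float64(0.004371695107155515))
(array([0.7242, 0.218 , 0.1555]), np.float64(0.00247172159005532))
(array([0.6246, 0.2795, 0.155 ]), np.float64(0.0037123962066551034))
```

View pics/d1.png

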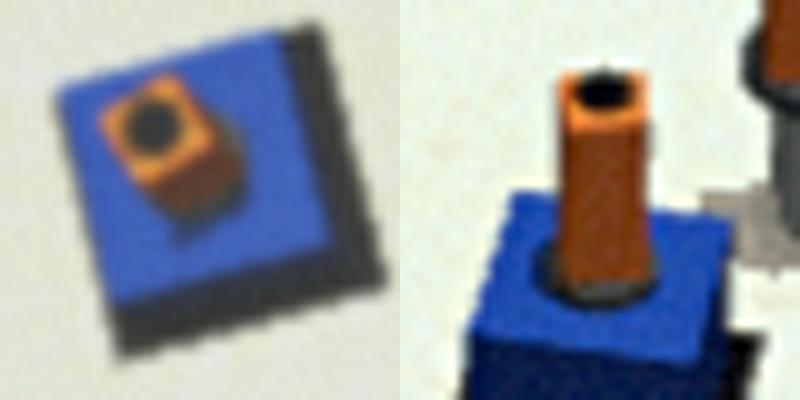

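View pics/d2.png

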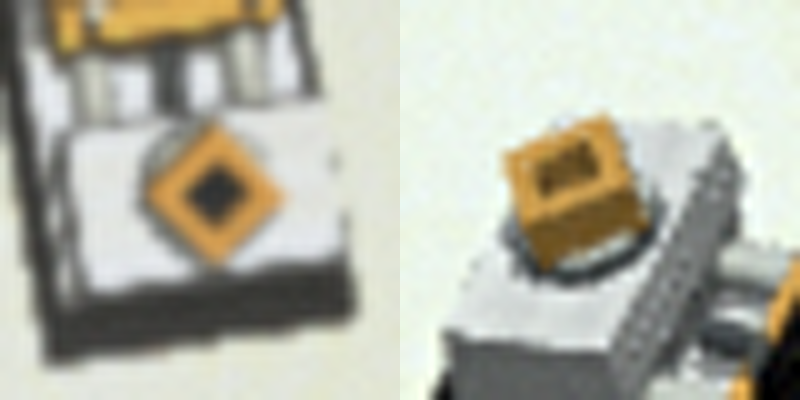

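```bash
python3 - <<'E'
from h import *
import pickle; C=pickle.load(open("c0.pkl","rb"))
T,S=C["top"],C["scene"]
np.set_printoptions(precision=4,suppress=True)
cv=lambda p,x0,y0:(np.array(p,float)+.5)/10-.5+[x0,y0]
def ang(p):
    for i in range(4): d=p[(i+1)%4]-p[i]; print("  len %.4f ang %.1f"%(np.linalg.norm(d),np.degrees(np.arctan2(d[1],d[0]))%90))
p=plane(T,cv([(100,122),(172,75),(212,135),(140,185)],185,190),.128);print(p.mean(0));ang(p)
p=plane(S,cv([(162,72),(248,72),(248,128),(165,128)],257,125),.128);print(p.mean(0));ang(p)
# stand top, scene view
p=plane(S,cv([(112,190),(333,218),(303,360),(70,330)],257,125),.058);print("stand",p.mean(0));ang(p)
# screw head
t=cv([(143,192),(215,122),(285,198),(215,268)],297,185)
s=cv([(103,155),(205,118),(233,187),(125,222)],200,205) # need correspondence
P=plane(T,t,.087);Q=plane(S,s,.087);print(P,Q)
print(P.mean(0),Q.mean(0))
for nm,a,b in(("centre",cv([(215,195)],297,185),cv([(166,170)],200,205)),):
    o1,d1=ray(T,a);o2,d2=ray(S,b);print(nm,tri(o1,d1[0],o2,d2[0]))
# vise
t=[(68,152),(132,550),(315,520)]
t=[((u+.5)/6-.5+280,(v+.5)/6-.5+130) for u,v in t]
V=plane(T,t,.0);print("vise base",V); print(np.degrees(np.arctan2(*(V[0]-V[1])[1::-1])),np.degrees(np.arctan2(*(V[1]-V[2])[1::-1])), np.linalg.norm(V[0]-V[1]),np.linalg.norm(V[1]-V[2]))
E
```

```text
[0.6018 0.1677 0.128 ]
  len 0.0249 ang 33.2
  len 0.0215 ang 33.9
  len 0.0253 ang 34.8
  len 0.0222 ang 32.9
[0.6065 0.165  0.128 ]
  len 0.0256 ang 26.9
  len 0.0266 ang 25.8
  len 0.0244 ang 26.9
  len 0.0266 ang 28.5
stand [0.6056 0.1681 0.058 ]
  len 0.0699 ang 15.7
  len 0.0673 ang 17.4
  len 0.0714 ang 15.9
  len 0.0676 ang 16.2
[[ 0.6006 -0.157   0.087 ]
 [ 0.6215 -0.1792  0.087 ]
 [ 0.5983 -0.1991  0.087 ]
 [ 0.5775 -0.1775  0.087 ]] [[ 0.5852 -0.183   0.087 ]
 [ 0.6021 -0.16    0.087 ]
 [ 0.6207 -0.1771  0.087 ]
 [ 0.6022 -0.1998  0.087 ]]
[ 0.5995 -0.1782  0.087 ] [ 0.6026 -0.18    0.087 ]
centre (array([ 0.6004, -0.1783,  0.0841]), np.float64(0.0013031900646569363))
vise base [[ 0.7773 -0.1074  0.    ]
 [ 0.5581 -0.1359  0.    ]
 [ 0.573  -0.2333  0.    ]]
7.423742898675828 98.7060109393524 0.2210511390019693 0.09847202777574869
```

```bash
cat > m2.py <<'E'
from h import *
import pickle; C=pickle.load(open("c0.pkl","rb"))
T,S=C["top"],C["scene"]
np.set_printoptions(precision=4,suppress=True)
print("cams",-T["R"].T@T["t"],-S["R"].T@S["t"])
def plane_n(c,px,p0,n):
    o,d=ray(c,px); return o+d*(((p0-o)@n)/(d@n))[:,None]
psi=np.radians(8.2); ax=np.array([-np.sin(.26)*np.cos(psi),-np.sin(.26)*np.sin(psi),np.cos(.26)])
ex=np.array([1,0,0])-ax*ax[0]; ex/=np.linalg.norm(ex); ey=np.cross(ax,ex)
p0=np.array([.601,-.179,.087])
def rect(m):
    cn=max(cv2.findContours(m,cv2.RETR_EXTERNAL,cv2.CHAIN_APPROX_NONE)[0],key=cv2.contourArea); return cn
for nm,c,(x0,x1,y0,y1),thr in(("top",T,(305,331,190,217),(90,90)),("scene",S,(207,226,212,232),(125,100))):
    im=cv2.resize(c["image"][y0:y1,x0:x1],None,fx=8,fy=8,interpolation=cv2.INTER_CUBIC)
    hsv=cv2.cvtColor(im,cv2.COLOR_BGR2HSV)
    m=cv2.inRange(hsv,(8,110,thr[0]),(28,255,255))
    print(nm,"V pct",np.percentile(hsv[...,2][m>0],[5,25,50,75,95]))
    cv2.imwrite(f"pics/mask_{nm}.png",np.hstack([im,cv2.cvtColor(m,cv2.COLOR_GRAY2BGR)]))
    cn=rect(m)[:,0].astype(float); px=(cn+.5)/8-.5+[x0,y0]
    X=plane_n(c,px,p0,ax); uv=np.c_[(X-p0)@ex,(X-p0)@ey].astype(np.float32)*1000
    rc=cv2.minAreaRect(uv); print(nm,"rect",rc, "hull area")
    cen=p0+ex*rc[0][0]/1000+ey*rc[0][1]/1000; print("centre",cen)
E
python3 m2.py
```

```text
cams [ 0.4227 -0.0226  1.2327] [ 1.0879 -0.8398  1.0109]
top V pct [ 96. 111. 122. 129. 132.]
top rect ((-1.1462650299072266, 1.3786182403564453), (30.61065673828125, 29.398174285888672), 45.00907516479492) hull area
centre [ 0.5999 -0.1776  0.0868]Traceback (most recent call last):
  File "m2.py", line 17, in <module>
    print(nm,"V pct",np.percentile(hsv[...,2][m>0],[5,25,50,75,95]))
                     ~~~~~~~~~~~~~^^^^^^^^^^^^^^^^^^^^^^^^^^^^^^^^^
    return _quantile_unchecked(
        a, q, axis, out, overwrite_input, method, keepdims, weights)
    return _ureduce(a,
                    func=_quantile_ureduce_func,
    ...<5 lines>...
                    overwrite_input=overwrite_input,
                    method=method)
    r = func(a, **kwargs)
    result = _quantile(arr,
                       quantiles=q,
    ...<2 lines>...
                       out=out,
                       weights=wgt)
    previous = arr[previous_indexes]
               ~~~^^^^^^^^^^^^^^^^^^
IndexError: index 0 is out of bounds for axis 0 with size 0
```

```bash
python3 - <<'E'
import cv2,numpy as np
a=cv2.imread("pics/mask_top.png");b=cv2.imread("pics/mask_scene.png")
h=max(a.shape[0],b.shape[0])
f=lambda i:cv2.copyMakeBorder(i,0,h-i.shape[0],0,0,cv2.BORDER_CONSTANT)
cv2.imwrite("pics/masks.png",np.hstack([f(a),f(b)]))
E
```

```text
[ WARN:0@0.014] global loadsave.cpp:275 findDecoder imread_('pics/mask_scene.png'): can't open/read file: check file path/integrity
Traceback (most recent call last):
AttributeError: 'NoneType' object has no attribute 'shape'
```

```bash
sed -i 's/(125,100)/(76,100)/' m2.py; python3 m2.py; python3 - <<'E'
import cv2,numpy as np
a=cv2.imread("pics/mask_top.png");b=cv2.imread("pics/mask_scene.png")
h=max(a.shape[0],b.shape[0])
f=lambda i:cv2.copyMakeBorder(i,0,h-i.shape[0],0,0,cv2.BORDER_CONSTANT)
cv2.imwrite("pics/masks.png",np.hstack([f(a),f(b)]))
E
```

```text
cams [ 0.4227 -0.0226  1.2327] [ 1.0879 -0.8398  1.0109]
top V pct [ 96. 111. 122. 129. 132.]
top rect ((-1.1462650299072266, 1.3786182403564453), (30.61065673828125, 29.398174285888672), 45.00907516479492) hull area
centre [ 0.5999 -0.1776  0.0868]
scene V pct [ 79.  91.  98. 102. 105.]
scene rect ((1.598525047302246, -1.2864704132080078), (30.024938583374023, 29.687829971313477), 44.85295486450195) hull area
centre [ 0.6025 -0.1803  0.0874]
```

View pics/masks.png

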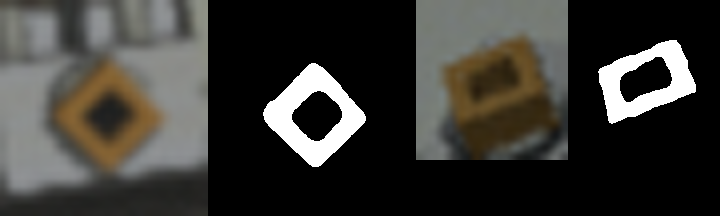

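```bash
python3 - <<'E'
from h import *
import pickle; C=pickle.load(open("c0.pkl","rb"))
T,S=C["top"],C["scene"]
np.set_printoptions(precision=4,suppress=True)
for nm,c,(x0,x1,y0,y1) in(("top",T,(285,340,140,228)),("scene",S,(195,300,200,278))):
    im=cv2.resize(c["image"][y0:y1,x0:x1],None,fx=6,fy=6,interpolation=cv2.INTER_CUBIC)
    g=cv2.cvtColor(im,cv2.COLOR_BGR2GRAY); e=cv2.Canny(cv2.GaussianBlur(g,(0,0),3),15,40)
    L=cv2.HoughLinesP(e,1,np.pi/360,60,minLineLength=90,maxLineGap=12)
    o=im.copy()
    for l in sorted(L[:,0].tolist(),key=lambda l:-np.hypot(l[2]-l[0],l[3]-l[1]))[:12]:
        px=(np.array(l,float).reshape(2,2)+.5)/6-.5+[x0,y0]
        A=[]
        for z in (0,.008,.09):
            P=plane(c,px,z); d=P[1]-P[0]; A.append((np.degrees(np.arctan2(d[1],d[0]))+20)%90-20)
        print(nm,l,np.round(A,1)); cv2.line(o,l[:2],l[2:],(0,0,255),1)
    cv2.imwrite(f"pics/lines_{nm}.png",o)
E
```

```text
top [69, 315, 98, 484] [8.1 8.1 8.1]
top [122, 486, 272, 465] [7.4 7.4 7.4]
top [83, 120, 213, 101] [7.7 7.7 7.7]
top [46, 175, 64, 285] [7.6 7.6 7.6]
top [82, 283, 96, 377] [6.7 6.7 6.7]
scene [130, 349, 488, 451] [8.2 8.2 8.2]
scene [43, 323, 186, 364] [8.3 8.3 8.3]
scene [475, 332, 524, 217] [7.8 7.8 7.8]
scene [63, 278, 167, 308] [7.9 7.9 7.9]
scene [64, 290, 163, 318] [8.3 8.3 8.3]
```

View pics/lines_top.png

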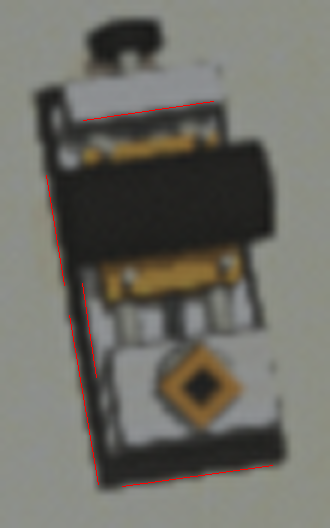

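View pics/lines_scene.png

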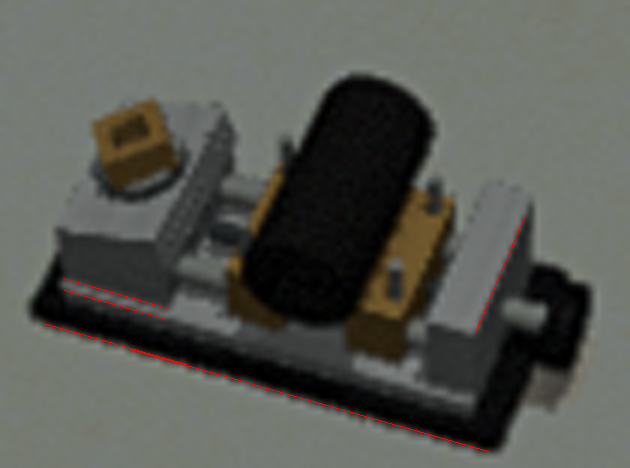

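```bash
cat >> h.py <<'E'
from scipy.spatial.transform import Rotation as Ro
def go(pos,Rt,n=None,cur=None):
    s=r.sense(); p=s["tcp_pos"] if cur is None else np.array(cur); R=np.array(s["ee_rot"])
    d=(np.array(pos)-p)/.06; w=(Ro.from_matrix(Rt)*Ro.from_matrix(R).inv()).as_rotvec(degrees=True)/6
    print("total slide",np.round(d,3),"twist",np.round(w,3))
    if n: print("per row",n,np.round(d/n,3),np.round(w/n,3))
def down(xang,ax=(0,0,1)):
    # tool z=-ax ; x axis nearest to heading xang
    z=-np.array(ax,float); z/=np.linalg.norm(z); a=np.radians(xang); x=np.array([np.cos(a),np.sin(a),0]); x-=z*(x@z); x/=np.linalg.norm(x)
    return np.c_[x,np.cross(z,x),z]
def st():
    s=r.sense(); R=s["ee_rot"]
    print("t %.2f"%s["time_s"],"p",np.round(s["tcp_pos"],4),"xang %.2f"%np.degrees(np.arctan2(R[1][0],R[0][0])),"z",np.round(np.array(R)[:,2],3),"F",np.round(s["wrist_force"],1),"M",np.round(s["moment"],2),"w %.3f"%s["gripper_width"],"j",np.round(s["joints"],1))
E
python3 - <<'E'
from h import *
st(); go([.604,.168,.2],down(30),12)
E
```

```text
t 0.20 p [0.1981 0.5924 0.2219] xang -18.50 z [-0.    -0.001 -1.   ] F [ 0.5 -0.1 -0.6] M [-0.02 -0.02  0.04] w 1.005 j [ 86.3  22.1   0.4  -0.  -68.4 -14.8]
total slide [ 6.764 -7.073 -0.365] twist [1.300e-02 2.000e-03 8.084e+00]
per row 12 [ 0.564 -0.589 -0.03 ] [0.001 0.    0.674]
```

>>> servo_tool(
  slide=[
    [0.564,-0.589,-0.03],
    [0.564,-0.589,-0.03],
    [0.564,-0.589,-0.03],
    [0.564,-0.589,-0.03],
    [0.564,-0.589,-0.03],
    [0.564,-0.589,-0.03],
    [0.564,-0.589,-0.03],
    [0.564,-0.589,-0.03],
    [0.564,-0.589,-0.03],
    [0.564,-0.589,-0.03],
    [0.564,-0.589,-0.03],
    [0.564,-0.589,-0.03],
  ],
  twist=[
    [0,0,0.674],
    [0,0,0.674],
    [0,0,0.674],
    [0,0,0.674],
    [0,0,0.674],
    [0,0,0.674],
    [0,0,0.674],
    [0,0,0.674],
    [0,0,0.674],
    [0,0,0.674],
    [0,0,0.674],
    [0,0,0.674],
  ],
  gripper=[0,0,0,0,0,0,0,0,0,0,0,0],
)

```text
time_s: 1.7
tcp_pos: [0.6052, 0.1673, 0.2007]
ee_rot: [[0.865, 0.503, -0.0], [0.503, -0.865, -0.0], [-0.0, -0.0, -1.0]]
wrist_force: [-0.2, 1.1, 0.4]
gripper_width: 0.994
```

>>> servo_tool(
  slide=[
    [0,0,0],
  ],
  twist=[
    [0,0,0],
  ],
  gripper=[0],
)

```text
time_s: 1.82
tcp_pos: [0.6057, 0.166, 0.1998]
ee_rot: [[0.868, 0.497, -0.001], [0.497, -0.868, -0.001], [-0.001, 0.0, -1.0]]
wrist_force: [-0.3, 0.2, -0.5]
gripper_width: 1.001
```

```bash
cat > pic.py <<'E'
import sys
from h import *
nm=sys.argv[1]; b=[int(v) for v in sys.argv[2:10]]; f=int(sys.argv[10]) if len(sys.argv)>10 else 5
T=cap("top");S=cap("scene")
import pickle; pickle.dump({"top":T,"scene":S},open(f"{nm}.pkl","wb"))
a=[cv2.resize(cv2.convertScaleAbs(c["image"][q[2]:q[3],q[0]:q[1]],alpha=1.6),None,fx=f,fy=f,interpolation=cv2.INTER_CUBIC) for c,q in((T,b[:4]),(S,b[4:]))]
h=max(i.shape[0] for i in a)
cv2.imwrite(f"pics/{nm}.png",np.hstack([cv2.copyMakeBorder(i,0,h-i.shape[0],0,4,cv2.BORDER_CONSTANT) for i in a])); st()
E
python3 pic.py g1 150 230 150 230 240 320 80 180 5; python3 -c "
from h import *
go([.604,.168,.081],down(30))"
```

```text
t 1.93 p [0.6042 0.1682 0.2004] xang 29.94 z [-0.001 -0.    -1.   ] F [-0.1 -0.2 -0.4] M [-0.06 -0.04 -0.07] w 1.001 j [ 30.3  23.2  -1.1  -0.  -65.8  89.6]
total slide [-0.003 -0.003 -1.989] twist [ 0.003 -0.011  0.01 ]
```

View pics/g1.png

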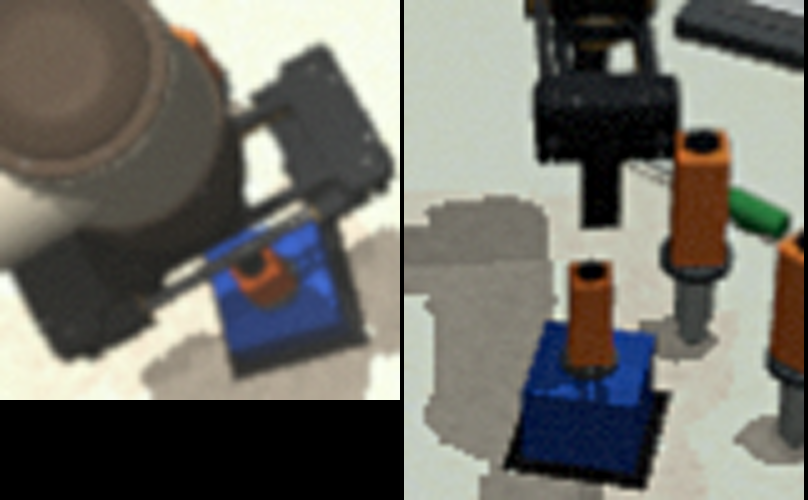

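>>> servo_tool(
  slide=[
    [0,0,-0.33],
    [0,0,-0.33],
    [0,0,-0.33],
    [0,0,-0.33],
    [0,0,-0.33],
    [0,0,-0.33],
    [0,0,0],
    [0,0,0],
  ],
  twist=[
    [0,0,0],
    [0,0,0],
    [0,0,0],
    [0,0,0],
    [0,0,0],
    [0,0,0],
    [0,0,0],
    [0,0,0],
  ],
  gripper=[0,0,0,0,0,0,0,0],
)

```text
time_s: 2.92
tcp_pos: [0.6045, 0.1696, 0.0832]
ee_rot: [[0.865, 0.502, 0.002], [0.502, -0.865, 0.001], [0.002, 0.0, -1.0]]
wrist_force: [-1.1, -0.4, -0.1]
gripper_width: 0.994
```

```bash
python3 pic.py g2 150 230 150 230 240 320 80 180 5
```

```text
t 3.02 p [0.6048 0.1693 0.0835] xang 30.08 z [ 0.002  0.001 -1.   ] F [-0.1  0.3 -0.1] M [-0.02 -0.    0.  ] w 0.999 j [ 30.4  29.4  -9.2   0.  -51.3  89.7]
```

View pics/g2.png

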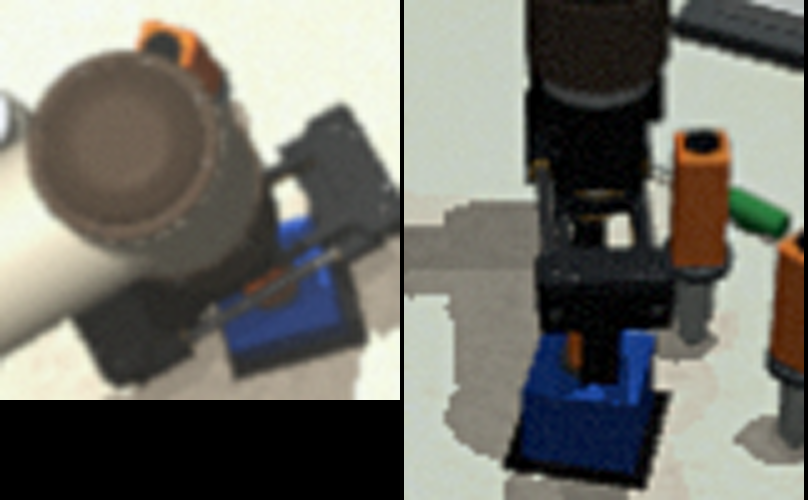

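>>> servo_tool(
  slide=[
    [0,0,-0.03],
    [0,0,0],
    [0,0,0],
    [0,0,0],
    [0,0,0],
    [0,0,0],
  ],
  twist=[
    [0,0,0],
    [0,0,0],
    [0,0,0],
    [0,0,0],
    [0,0,0],
    [0,0,0],
  ],
  gripper=[0.4,0.6,0.7,0.8,1,1],
)

```text
time_s: 3.78
tcp_pos: [0.6043, 0.1686, 0.0803]
ee_rot: [[0.866, 0.5, -0.0], [0.5, -0.866, -0.0], [-0.0, 0.0, -1.0]]
wrist_force: [0.1, 0.1, -0.6]
gripper_width: 0.399
```

>>> servo_tool(
  slide=[
    [0,0,0],
    [0,0,0],
    [0,0,0],
    [0,0,0],
  ],
  twist=[
    [0,0,0],
    [0,0,0],
    [0,0,0],
    [0,0,0],
  ],
  gripper=[1,1,1,1],
)

```text
time_s: 4.28
tcp_pos: [0.6043, 0.1686, 0.0803]
ee_rot: [[0.866, 0.5, 0.0], [0.5, -0.866, -0.0], [-0.0, 0.0, -1.0]]
wrist_force: [0.5, -0.0, -0.1]
gripper_width: 0.297
```

```bash
python3 -c "
from h import *
st()"
```

```text
t 4.28 p [0.6043 0.1686 0.0803] xang 30.03 z [ 0. -0. -1.] F [ 0.5 -0.  -0.1] M [-0.21 -0.12 -0.04] w 0.297 j [ 30.3  29.6  -9.4   0.  -51.   89.7]
```

>>> servo_tool(
  slide=[
    [0,0,0.1],
    [0,0,0.2],
    [0,0,0.3],
    [0,0,0.4],
    [0,0,0.4],
    [0,0,0.3],
    [0,0,0],
    [0,0,0],
  ],
  twist=[
    [0,0,0],
    [0,0,0],
    [0,0,0],
    [0,0,0],
    [0,0,0],
    [0,0,0],
    [0,0,0],
    [0,0,0],
  ],
  gripper=[1,1,1,1,1,1,1,1],
)

```text
time_s: 5.28
tcp_pos: [0.6036, 0.1684, 0.1816]
ee_rot: [[0.866, 0.5, -0.002], [0.5, -0.866, -0.0], [-0.002, -0.001, -1.0]]
wrist_force: [0.2, -0.2, -3.1]
gripper_width: 0.3
```

```bash
python3 pic.py g3 150 230 150 230 240 320 70 170 5
```

```text
t 5.38 p [0.6036 0.1683 0.1811] xang 30.02 z [-0.002 -0.001 -1.   ] F [ 0.3 -0.  -3.6] M [-0.03 -0.01 -0.  ] w 0.298 j [ 30.3  24.   -2.6  -0.  -63.5  89.7]
```

View pics/g3.png

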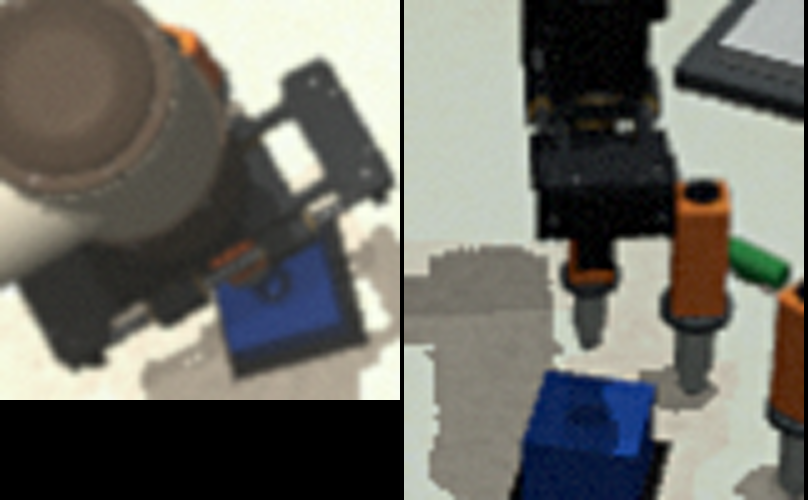

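```bash
cat >> h.py <<'E'
PSI=np.radians(7.9); AX=np.array([-np.sin(.26)*np.cos(PSI),-np.sin(.26)*np.sin(PSI),np.cos(.26)])
EX=np.array([1,0,0])-AX*AX[0]; EX/=np.linalg.norm(EX); EY=np.cross(AX,EX)
PF=np.array([.601,-.179,.087]); LT=.0723
def tool(deg):
    a=np.radians(deg); x=np.cos(a)*EX+np.sin(a)*EY; return np.c_[x,np.cross(-AX,x),-AX]
def tip(s=None):
    s=s or r.sense(); return np.array(s["tcp_pos"])+LT*np.array(s["ee_rot"])[:,2]
def scr(s=None):
    s=s or r.sense(); d=tip(s)-PF; R=np.array(s["ee_rot"])
    print("t %.2f tip in screw frame mm: x %.2f y %.2f h %.2f | ang %.2f tilt %.2f | Fax %.2f Fx %.2f Fy %.2f | M ax %.3f"%(s["time_s"],*(1000*np.array([d@EX,d@EY,d@AX])),np.degrees(np.arctan2(R[:,0]@EY,R[:,0]@EX)),np.degrees(np.arccos(min(1,-R[:,2]@AX))),np.array(s["wrist_force"])@AX,np.array(s["wrist_force"])@EX,np.array(s["wrist_force"])@EY,np.array(s["moment"])@AX), "j6 %.1f w %.3f"%(s["joints"][5],s["gripper_width"]))
E
python3 -c "
from h import *
print(EX,EY,AX); go(PF+AX*(LT+.04),tool(-45),16)"
```

```text
[ 0.96703573 -0.00930426  0.25447068] [1.73472348e-18 9.99332235e-01 3.65387944e-02] [-0.25464072 -0.03533432  0.96638998]
total slide [-0.52  -5.855  0.24 ] twist [  1.899  -1.894 -12.476]
per row 16 [-0.032 -0.366  0.015] [ 0.119 -0.118 -0.78 ]
```

>>> servo_tool(
  slide=[
    [-0.032,-0.366,0.1],
    [-0.032,-0.366,0.1],
    [-0.032,-0.366,0.1],
    [-0.032,-0.366,0],
    [-0.032,-0.366,0],
    [-0.032,-0.366,0],
    [-0.032,-0.366,0],
    [-0.032,-0.366,0],
  ],
  twist=[
    [0.119,-0.118,-0.78],
    [0.119,-0.118,-0.78],
    [0.119,-0.118,-0.78],
    [0.119,-0.118,-0.78],
    [0.119,-0.118,-0.78],
    [0.119,-0.118,-0.78],
    [0.119,-0.118,-0.78],
    [0.119,-0.118,-0.78],
  ],
  gripper=[1,1,1,1,1,1,1,1],
)

```text
time_s: 6.38
tcp_pos: [0.5882, -0.0079, 0.1993]
ee_rot: [[0.984, -0.128, 0.121], [-0.136, -0.989, 0.061], [0.112, -0.077, -0.991]]
wrist_force: [0.4, -0.3, -3.1]
gripper_width: 0.299
```

>>> servo_tool(
  slide=[
    [-0.032,-0.366,0],
    [-0.032,-0.366,0],
    [-0.032,-0.366,0],
    [-0.032,-0.366,0],
    [-0.032,-0.366,0],
    [-0.032,-0.366,0],
    [-0.032,-0.366,0],
    [-0.032,-0.366,0],
    [0,0,0],
    [0,0,0],
    [0,0,0],
  ],
  twist=[
    [0.119,-0.118,-0.78],
    [0.119,-0.118,-0.78],
    [0.119,-0.118,-0.78],
    [0.119,-0.118,-0.78],
    [0.119,-0.118,-0.78],
    [0.119,-0.118,-0.78],
    [0.119,-0.118,-0.78],
    [0.119,-0.118,-0.78],
    [0,0,0],
    [0,0,0],
    [0,0,0],
  ],
  gripper=[1,1,1,1,1,1,1,1,1,1,1],
)

```text
time_s: 7.75
tcp_pos: [0.5736, -0.1821, 0.2001]
ee_rot: [[0.684, -0.683, 0.255], [-0.713, -0.701, 0.034], [0.155, -0.205, -0.966]]
wrist_force: [-0.4, 0.1, -3.5]
gripper_width: 0.293
```

```bash
python3 pic.py g4 280 360 140 230 185 265 160 250 5; python3 -c "
from h import *
scr();go(PF+AX*(LT+.04),tool(-45))"
```

```text
t 7.85 p [ 0.5737 -0.1821  0.2003] xang -46.18 z [ 0.256  0.034 -0.966] F [-0.4  0.  -2.9] M [-0.06  0.77  0.  ] w 0.295 j [ -3.8  14.5 -14.   -4.  -46.9  50.9]
t 7.85 tip in screw frame mm: x 2.51 y 0.93 h 44.21 | ang -44.96 tilt 0.08 | Fax -2.67 Fx -1.15 Fy -0.10 | M ax -0.011 j6 50.9 w 0.295
total slide [-0.022 -0.014 -0.079] twist [ 0.011  0.009 -0.004]
```

View pics/g4.png

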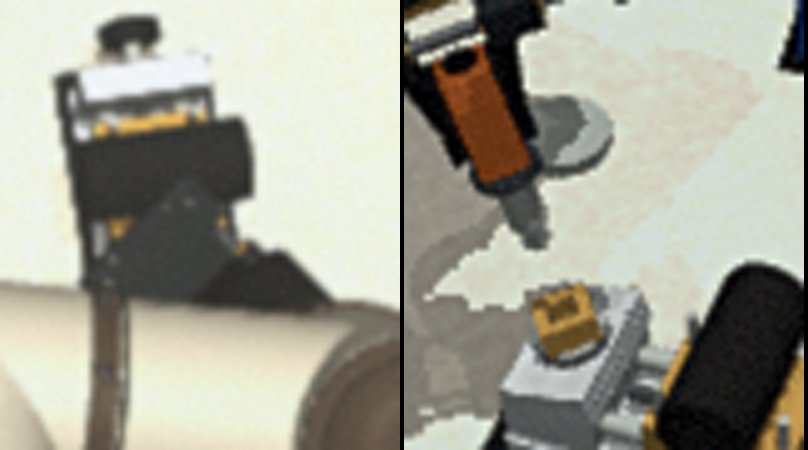

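```bash
python3 - <<'E'
from h import *
import pickle; S=pickle.load(open("g4.pkl","rb"))["scene"]
s=r.sense(); R=np.array(s["ee_rot"]); p=np.array(s["tcp_pos"])
b=p+R[:,2]*(LT-.12)
im=cv2.resize(cv2.convertScaleAbs(S["image"][160:250,185:265],alpha=1.8),None,fx=8,fy=8,interpolation=cv2.INTER_CUBIC)
def d(X,col):
    q=proj(S,X); q=((q-[185,160]+.5)*8-.5)
    for u,v in q: cv2.circle(im,(int(u),int(v)),3,col,-1)
    return q
t=p+R[:,2]*LT
d([t],(255,0,0)); d([b],(255,0,255))
# collar ring at 50mm, tip ring
for h,rad in((.0,.004),(.05,.018),(.0175,.010)):
    d([t-R[:,2]*h+rad*(np.cos(a)*R[:,0]+np.sin(a)*R[:,1]) for a in np.arange(0,6.28,.3)],(255,255,0))
d([t-R[:,2]*.12+.013*(i*R[:,0]+j*R[:,1]) for i in(-1,1) for j in (-1,1)],(0,255,0))
c=np.radians(45)
d([PF+.015*(i*(np.cos(c)*EX+np.sin(c)*EY)+j*(-np.sin(c)*EX+np.cos(c)*EY)) for i in(-1,1) for j in (-1,1)],(0,255,0)); d([PF],(255,0,0))
cv2.imwrite("pics/ov4.png",im)
E
```

```text
(no output)
```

View pics/ov4.png

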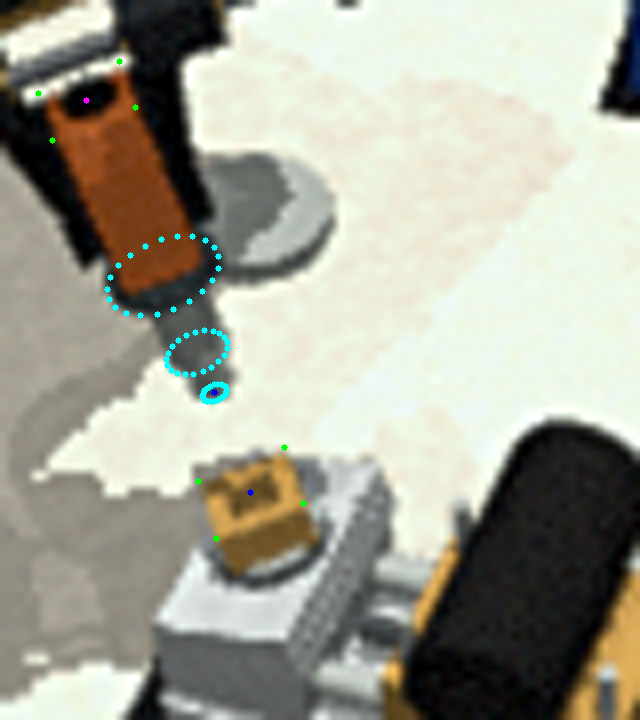

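```bash
python3 -c "
from h import *
go(PF+AX*(LT+.006),tool(-45),8)"
```

```text
total slide [ 0.123  0.006 -0.626] twist [ 0.011  0.009 -0.004]
per row 8 [ 0.015  0.001 -0.078] [ 0.001  0.001 -0.001]
```

>>> servo_tool(
  slide=[
    [0.02,0.001,-0.104],
    [0.02,0.001,-0.104],
    [0.02,0.001,-0.104],
    [0.02,0.001,-0.104],
    [0.02,0.001,-0.104],
    [0.02,0.001,-0.104],
    [0,0,0],
    [0,0,0],
  ],
  twist=[
    [0,0,0],
    [0,0,0],
    [0,0,0],
    [0,0,0],
    [0,0,0],
    [0,0,0],
    [0,0,0],
    [0,0,0],
  ],
  gripper=[1,1,1,1,1,1,1,1],
)

```text
time_s: 8.85
tcp_pos: [0.581, -0.1824, 0.1631]
ee_rot: [[0.683, -0.684, 0.256], [-0.713, -0.7, 0.034], [0.156, -0.206, -0.966]]
wrist_force: [0.0, -0.6, -3.2]
gripper_width: 0.303
```

```bash
python3 pic.py g5 280 360 140 230 190 240 185 245 8; python3 -c "
from h import *
scr();go(PF+AX*(LT+.0),tool(-45))"
```

```text
t 8.95 p [ 0.581  -0.1824  0.1633] xang -46.25 z [ 0.257  0.034 -0.966] F [ 0.1  0.2 -2.4] M [-0.06  0.78 -0.02] w 0.301 j [ -3.8  17.2 -15.9  -4.3 -42.2  51.3]
t 8.95 tip in screw frame mm: x 0.29 y -0.75 h 6.68 | ang -45.01 tilt 0.15 | Fax -2.32 Fx -0.48 Fy 0.13 | M ax -0.028 j6 51.3 w 0.301
total slide [ 0.026  0.015 -0.108] twist [0.013 0.02  0.006]
```

View pics/g5.png

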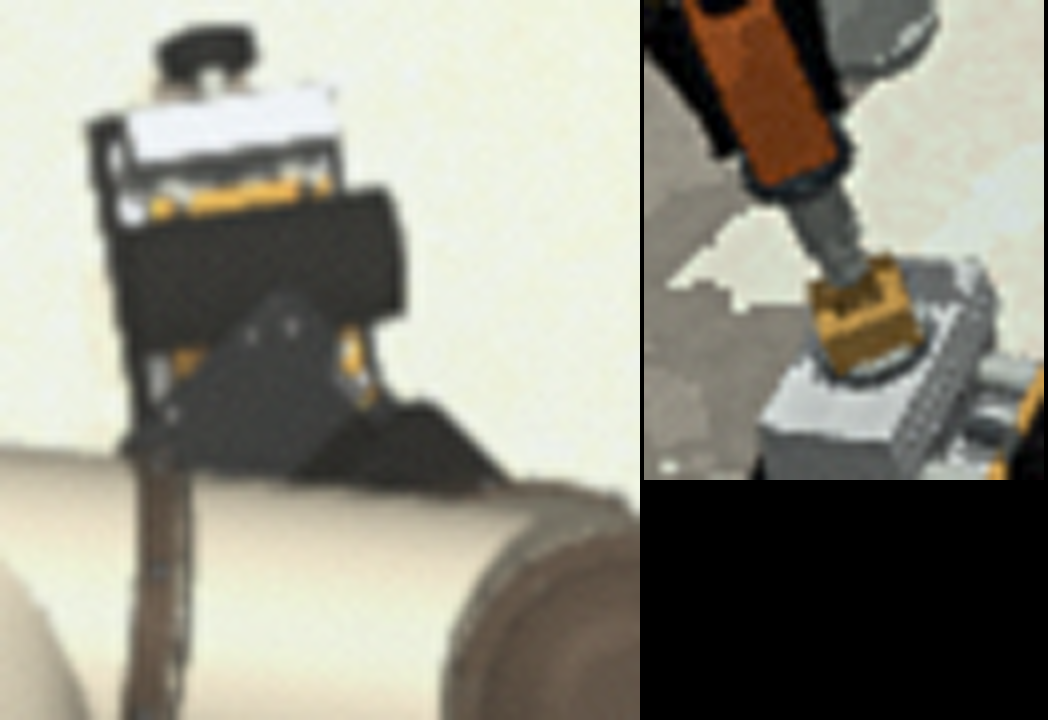

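>>> servo_tool(
  slide=[
    [0.005,0.007,-0.03],
    [0.006,0.008,-0.03],
    [0.004,0,-0.016],
    [0.004,0.001,-0.016],
    [0,0,0],
    [0,0,0],
  ],
  twist=[
    [0,0,0],
    [0,0,0],
    [0,0,0],
    [0,0,0],
    [0,0,0],
    [0,0,0],
  ],
  gripper=[1,1,1,1,1,1],
)

```text
time_s: 9.7
tcp_pos: [0.582, -0.1814, 0.1574]
ee_rot: [[0.683, -0.684, 0.256], [-0.713, -0.7, 0.034], [0.156, -0.206, -0.966]]
wrist_force: [-0.5, 0.0, -2.7]
gripper_width: 0.298
```

```bash
python3 -c "
from h import *
scr()"
```

```text
t 9.70 tip in screw frame mm: x -0.35 y 0.06 h 0.69 | ang -45.02 tilt 0.11 | Fax -2.53 Fx -1.15 Fy -0.07 | M ax 0.005 j6 51.2 w 0.298
```

>>> servo_tool(
  slide=[
    [0.005,0.001,-0.016],
    [0.005,0.001,-0.016],
    [0,0,0],
    [0,0,0],
  ],
  twist=[
    [0,0,0],
    [0,0,0],
    [0,0,0],
    [0,0,0],
  ],
  gripper=[1,1,1,1],
)

```text
time_s: 10.2
tcp_pos: [0.5826, -0.1813, 0.1555]
ee_rot: [[0.683, -0.684, 0.256], [-0.714, -0.7, 0.034], [0.156, -0.206, -0.966]]
wrist_force: [-0.0, -0.9, -2.9]
gripper_width: 0.299
```

```bash
python3 -c "
from h import *
scr()"
```

```text
t 10.20 tip in screw frame mm: x -0.29 y 0.12 h -1.37 | ang -45.02 tilt 0.11 | Fax -2.76 Fx -0.78 Fy -1.00 | M ax 0.012 j6 51.3 w 0.299
```

>>> servo_tool(
  slide=[
    [0.005,0,-0.016],
    [0.005,0.001,-0.016],
    [0,0,0],
    [0,0,0],
  ],
  twist=[
    [0,0,0],
    [0,0,0],
    [0,0,0],
    [0,0,0],
  ],
  gripper=[1,1,1,1],
)

```text
time_s: 10.7
tcp_pos: [0.5833, -0.1813, 0.1536]
ee_rot: [[0.683, -0.684, 0.256], [-0.713, -0.7, 0.034], [0.156, -0.206, -0.966]]
wrist_force: [0.6, -0.4, -2.3]
gripper_width: 0.296
```

```bash
python3 -c "
from h import *
scr()"
```

```text
t 10.70 tip in screw frame mm: x -0.07 y 0.07 h -3.30 | ang -45.02 tilt 0.12 | Fax -2.32 Fx -0.01 Fy -0.47 | M ax 0.011 j6 51.3 w 0.296
```

>>> servo_tool(
  slide=[
    [0.004,0,-0.016],
    [0.004,0.001,-0.016],
    [0,0,0],
    [0,0,0],
  ],
  twist=[
    [0,0,0],
    [0,0,0],
    [0,0,0],
    [0,0,0],
  ],
  gripper=[1,1,1,1],
)

```text
time_s: 11.2
tcp_pos: [0.584, -0.1813, 0.1521]
ee_rot: [[0.683, -0.684, 0.257], [-0.713, -0.7, 0.034], [0.157, -0.206, -0.966]]
wrist_force: [0.1, -1.7, -2.0]
gripper_width: 0.294
```

```bash
python3 -c "
from h import *
scr()"
```

```text
t 11.20 tip in screw frame mm: x 0.33 y -0.08 h -5.03 | ang -45.01 tilt 0.17 | Fax -1.93 Fx -0.40 Fy -1.81 | M ax 0.046 j6 51.3 w 0.294
```

>>> servo_tool(
  slide=[
    [0.004,0,-0.016],
    [0,0,0],
    [0,0,0],
  ],
  twist=[
    [0,0,0],
    [0,0,0],
    [0,0,0],
  ],
  gripper=[1,1,1],
)

```text
time_s: 11.58
tcp_pos: [0.5844, -0.1815, 0.1507]
ee_rot: [[0.683, -0.684, 0.257], [-0.713, -0.7, 0.034], [0.157, -0.206, -0.966]]
wrist_force: [2.4, -3.2, -2.4]
gripper_width: 0.302
```

```bash
python3 -c "
from h import *
scr()"
```

```text
t 11.57 tip in screw frame mm: x 0.36 y -0.27 h -6.38 | ang -45.01 tilt 0.17 | Fax -2.85 Fx 1.71 Fy -3.30 | M ax 0.040 j6 51.3 w 0.302
```

>>> servo_tool(
  slide=[
    [0.008,-0.013,0.002],
    [0,0,0],
    [0,0,0],
  ],
  twist=[
    [0,0,0],
    [0,0,0],
    [0,0,0],
  ],
  gripper=[1,1,1],
)

```text
time_s: 11.95
tcp_pos: [0.5845, -0.1818, 0.1507]
ee_rot: [[0.683, -0.684, 0.256], [-0.713, -0.7, 0.034], [0.156, -0.206, -0.966]]
wrist_force: [2.3, -1.6, -2.9]
gripper_width: 0.297
```

```bash
python3 -c "
from h import *
scr()"
```

```text
t 11.95 tip in screw frame mm: x 0.34 y -0.55 h -6.41 | ang -45.02 tilt 0.11 | Fax -3.32 Fx 1.52 Fy -1.75 | M ax 0.021 j6 51.4 w 0.297
```

>>> servo_tool(
  slide=[
    [0.013,-0.012,0.003],
    [0,0,0],
    [0,0,0],
  ],
  twist=[
    [0,0,0],
    [0,0,0],
    [0,0,0],
  ],
  gripper=[1,1,1],
)

```text
time_s: 12.32
tcp_pos: [0.5845, -0.1825, 0.1505]
ee_rot: [[0.683, -0.684, 0.254], [-0.714, -0.7, 0.034], [0.154, -0.205, -0.966]]
wrist_force: [0.3, -0.7, -2.6]
gripper_width: 0.297
```

```bash
python3 -c "
from h import *
scr()"
```

```text
t 12.32 tip in screw frame mm: x 0.27 y -1.23 h -6.57 | ang -45.03 tilt 0.05 | Fax -2.54 Fx -0.40 Fy -0.80 | M ax -0.051 j6 51.5 w 0.297
```

>>> servo_tool(
  slide=[
    [0.004,0,-0.016],
    [0.004,0.001,-0.016],
    [0,0,0],
    [0,0,0],
  ],
  twist=[
    [0,0,0],
    [0,0,0],
    [0,0,0],
    [0,0,0],
  ],
  gripper=[1,1,1,1],
)

```text
time_s: 12.82
tcp_pos: [0.5854, -0.1826, 0.1489]
ee_rot: [[0.683, -0.684, 0.255], [-0.714, -0.7, 0.034], [0.155, -0.206, -0.966]]
wrist_force: [0.5, 0.3, -2.7]
gripper_width: 0.301
```

```bash
python3 -c "
from h import *
scr()"
```

```text
t 12.82 tip in screw frame mm: x 0.71 y -1.38 h -8.39 | ang -45.03 tilt 0.08 | Fax -2.76 Fx -0.25 Fy 0.18 | M ax -0.014 j6 51.5 w 0.301
```

>>> servo_tool(
  slide=[
    [0.004,0.001,-0.016],
    [0.004,0.001,-0.016],
    [0,0,0],
    [0,0,0],
  ],
  twist=[
    [0,0,0],
    [0,0,0],
    [0,0,0],
    [0,0,0],
  ],
  gripper=[1,1,1,1],
)

```text
time_s: 13.32
tcp_pos: [0.5861, -0.1825, 0.1471]
ee_rot: [[0.683, -0.684, 0.256], [-0.714, -0.7, 0.034], [0.156, -0.206, -0.966]]
wrist_force: [0.7, 0.0, -3.3]
gripper_width: 0.298
```

```bash
python3 -c "
from h import *
scr()"
```

```text
t 13.32 tip in screw frame mm: x 0.99 y -1.39 h -10.28 | ang -45.02 tilt 0.10 | Fax -3.39 Fx -0.17 Fy -0.10 | M ax -0.028 j6 51.5 w 0.298
```

>>> servo_tool(
  slide=[
    [0.004,0.001,-0.016],
    [0.004,0.001,-0.016],
    [0,0,0],
    [0,0,0],
  ],
  twist=[
    [0,0,0],
    [0,0,0],
    [0,0,0],
    [0,0,0],
  ],
  gripper=[1,1,1,1],
)

```text
time_s: 13.82
tcp_pos: [0.5866, -0.1824, 0.1452]
ee_rot: [[0.683, -0.684, 0.256], [-0.713, -0.7, 0.034], [0.156, -0.206, -0.966]]
wrist_force: [-0.1, 0.7, -3.4]
gripper_width: 0.296
```

```bash
python3 -c "
from h import *
scr()"
```

```text
t 13.82 tip in screw frame mm: x 0.96 y -1.34 h -12.26 | ang -45.02 tilt 0.10 | Fax -3.27 Fx -0.99 Fy 0.60 | M ax 0.026 j6 51.5 w 0.296
```

>>> servo_tool(
  slide=[
    [0.004,0.001,-0.016],
    [0.002,0,-0.008],
    [0,0,0],
    [0,0,0],
  ],
  twist=[
    [0,0,0],
    [0,0,0],
    [0,0,0],
    [0,0,0],
  ],
  gripper=[1,1,1,1],
)

```text
time_s: 14.32
tcp_pos: [0.5869, -0.1823, 0.1439]
ee_rot: [[0.683, -0.684, 0.256], [-0.713, -0.7, 0.034], [0.156, -0.206, -0.966]]
wrist_force: [-1.1, 0.2, -2.1]
gripper_width: 0.296
```

```bash
python3 -c "
from h import *
scr()"; python3 pic.py g6 280 350 140 220 190 240 185 245 5
```

```text
t 14.32 tip in screw frame mm: x 0.96 y -1.33 h -13.64 | ang -45.02 tilt 0.11 | Fax -1.75 Fx -1.55 Fy 0.17 | M ax 0.020 j6 51.5 w 0.296
t 14.43 p [ 0.5869 -0.1823  0.1439] xang -46.25 z [ 0.256  0.034 -0.966] F [-0.9  0.4 -3.1] M [0.02 0.86 0.07] w 0.296 j [ -3.7  19.  -16.5  -4.5 -40.   51.5]
```

View pics/g6.png

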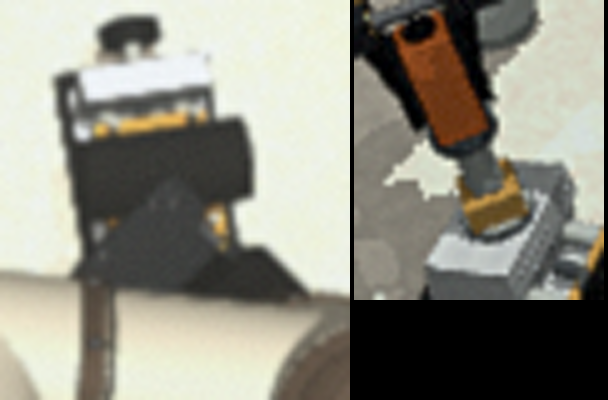

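>>> servo_tool(
  slide=[
    [0.003,0,-0.012],
    [0.003,0.001,-0.012],
    [0,0,0],
    [0,0,0],
  ],
  twist=[
    [0,0,0],
    [0,0,0],
    [0,0,0],
    [0,0,0],
  ],
  gripper=[1,1,1,1],
)

```text
time_s: 14.92
tcp_pos: [0.5873, -0.1823, 0.1426]
ee_rot: [[0.683, -0.684, 0.256], [-0.713, -0.7, 0.034], [0.156, -0.206, -0.966]]
wrist_force: [-2.2, 0.5, 1.0]
gripper_width: 0.297
```

```bash
python3 -c "
from h import *
scr()"
```

```text
t 14.93 tip in screw frame mm: x 1.06 y -1.36 h -14.93 | ang -45.01 tilt 0.12 | Fax 1.51 Fx -1.91 Fy 0.49 | M ax -0.001 j6 51.5 w 0.297
```

>>> servo_tool(
  slide=[
    [0,0,0],
    [0,0,0],
    [0,0,0],
    [0,0,0],
    [0,0,0],
  ],
  twist=[
    [0.17,0.024,-0.644],
    [0.17,0.024,-0.644],
    [0.17,0.024,-0.644],
    [0,0,0],
    [0,0,0],
  ],
  gripper=[1,1,1,1,1],
)

```text
time_s: 15.55
tcp_pos: [0.5871, -0.1824, 0.1424]
ee_rot: [[0.527, -0.811, 0.255], [-0.843, -0.537, 0.034], [0.11, -0.233, -0.966]]
wrist_force: [-3.2, -0.8, 1.4]
gripper_width: 0.295
```

```bash
python3 -c "
from h import *
scr()"
```

```text
t 15.55 tip in screw frame mm: x 0.74 y -1.51 h -15.13 | ang -56.96 tilt 0.10 | Fax 2.22 Fx -2.68 Fy -0.77 | M ax 0.031 j6 39.6 w 0.295
```

>>> servo_tool(
  slide=[
    [-0.011,-0.004,-0.003],
    [0,0,-0.003],
    [0,0,0],
    [0,0,-0.002],
    [0,0,0],
    [0,0,0],
  ],
  twist=[
    [0.17,0.024,-0.644],
    [0.17,0.024,-0.644],
    [0.17,0.024,-0.644],
    [0.17,0.024,-0.644],
    [0,0,0],
    [0,0,0],
  ],
  gripper=[1,1,1,1,1,1],
)

```text
time_s: 16.3
tcp_pos: [0.5868, -0.1826, 0.142]
ee_rot: [[0.283, -0.924, 0.255], [-0.958, -0.284, 0.034], [0.041, -0.254, -0.966]]
wrist_force: [-2.8, -1.1, 1.3]
gripper_width: 0.298
```

```bash
python3 -c "
from h import *
scr()"
```

```text
t 16.30 tip in screw frame mm: x 0.32 y -1.71 h -15.39 | ang -72.93 tilt 0.10 | Fax 1.97 Fx -2.40 Fy -1.10 | M ax 0.015 j6 23.6 w 0.298
```

```bash
python3 pic.py g7 280 350 140 220 190 240 185 245 6
```

```text
t 16.40 p [ 0.5868 -0.1826  0.142 ] xang -73.56 z [ 0.255  0.034 -0.966] F [-2.5 -0.9  0.9] M [-0.31  1.04 -0.07] w 0.299 j [ -3.7  19.1 -16.6  -4.5 -39.7  23.6]
```

View pics/g7.png

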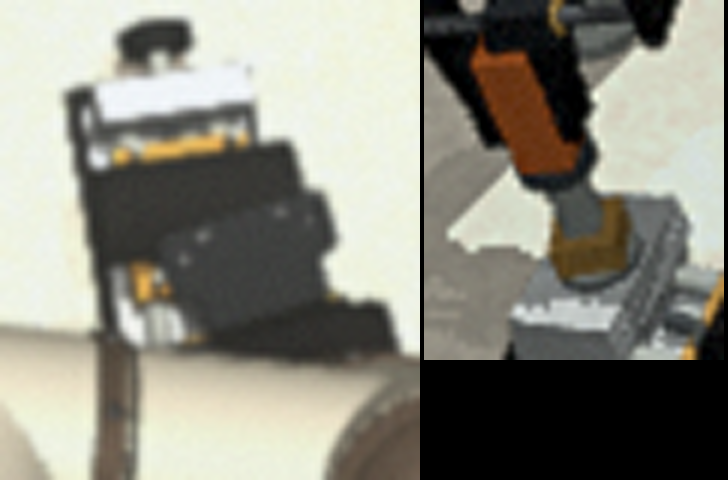

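>>> servo_tool(
  slide=[
    [-0.01,-0.007,-0.004],
    [0,0,-0.003],
    [0,0,-0.003],
    [-0.005,-0.005,-0.003],
    [0,0,0],
    [0,0,0],
    [0,0,0],
    [0,0,0],
  ],
  twist=[
    [0.17,0.024,-0.644],
    [0.17,0.024,-0.644],
    [0.17,0.024,-0.644],
    [0.17,0.024,-0.644],
    [0.17,0.024,-0.644],
    [0.17,0.024,-0.644],
    [0,0,0],
    [0,0,0],
  ],
  gripper=[1,1,1,1,1,1,1,1],
)

```text
time_s: 17.4
tcp_pos: [0.5863, -0.183, 0.1414]
ee_rot: [[-0.117, -0.96, 0.255], [-0.991, 0.13, 0.034], [-0.066, -0.249, -0.966]]
wrist_force: [-1.1, 1.3, 2.0]
gripper_width: 0.297
```

```bash
python3 -c "
from h import *
scr()"
```

```text
t 17.40 tip in screw frame mm: x -0.32 y -2.06 h -15.85 | ang -96.93 tilt 0.07 | Fax 2.14 Fx -0.62 Fy 1.34 | M ax 0.015 j6 -0.2 w 0.297
```

>>> servo_tool(
  slide=[
    [0,0.006,-0.001],
    [0,0,-0.003],
    [0,0,-0.003],
    [0,0,-0.003],
    [0,0,-0.002],
    [0,0,0],
    [0,0,0],
    [0,0,0],
  ],
  twist=[
    [0.17,0.024,-0.644],
    [0.17,0.024,-0.644],
    [0.17,0.024,-0.644],
    [0.17,0.024,-0.644],
    [0.17,0.024,-0.644],
    [0.17,0.024,-0.644],
    [0,0,0],
    [0,0,0],
  ],
  gripper=[1,1,1,1,1,1,1,1],
)

```text
time_s: 18.4
tcp_pos: [0.586, -0.1828, 0.1406]
ee_rot: [[-0.497, -0.83, 0.254], [-0.853, 0.521, 0.035], [-0.161, -0.199, -0.967]]
wrist_force: [-1.0, -0.2, 2.8]
gripper_width: 0.294
```

```bash
python3 pic.py g8 280 350 140 220 190 240 185 245 6; python3 -c "
from h import *
scr()"
```

```text
t 18.50 p [ 0.586  -0.1828  0.1406] xang -120.27 z [ 0.254  0.035 -0.967] F [-0.7  1.1  2.6] M [0.44 0.62 0.11] w 0.292 j [ -3.8  19.2 -16.7  -4.6 -39.7 -24.2]
t 18.50 tip in screw frame mm: x -0.86 y -1.93 h -16.56 | ang -120.94 tilt 0.05 | Fax 2.63 Fx -0.06 Fy 1.18 | M ax -0.030 j6 -24.2 w 0.292
```

View pics/g8.png

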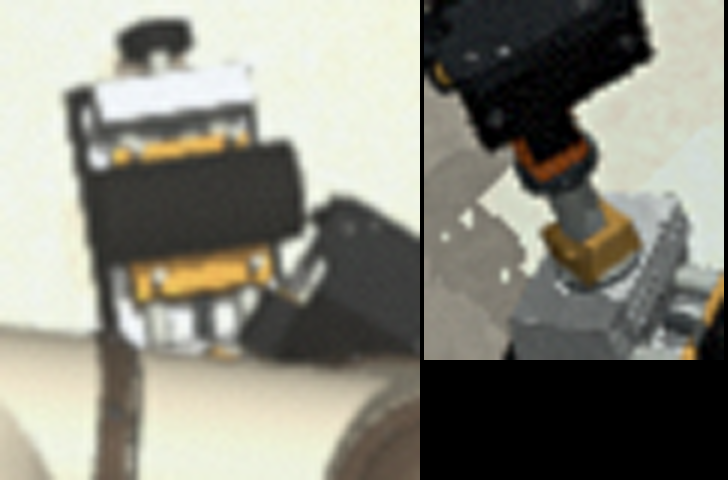

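```bash
python3 - <<'E'
from h import *
import pickle; S=pickle.load(open("g8.pkl","rb"))["scene"]
x0,y0,f=205,210,24
im=cv2.resize(cv2.convertScaleAbs(S["image"][y0:y0+24,x0:x0+30],alpha=2),None,fx=f,fy=f,interpolation=cv2.INTER_CUBIC)
PC=PF+(EX*.0008-EY*.0005)-AX*.0022
# predicted head squares for screw turned 66,70,74 deg cw (start 45)
for a,col in((62,(255,0,0)),(70,(0,255,0)),(78,(0,0,255))):
    c=np.radians(45-a); u=np.cos(c)*EX+np.sin(c)*EY; v=np.cross(AX,u)
    q=proj(S,[PC+EX*.0015-EY*.0010+.015*(i*u+j*v) for i,j in((-1,-1),(1,-1),(1,1),(-1,1))])
    q=((q-[x0,y0]+.5)*f-.5).astype(int); cv2.polylines(im,[q.reshape(-1,1,2)],True,col,1)
cv2.imwrite("pics/z8.png",im)
E
```

```text
(no output)
```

View pics/z8.png

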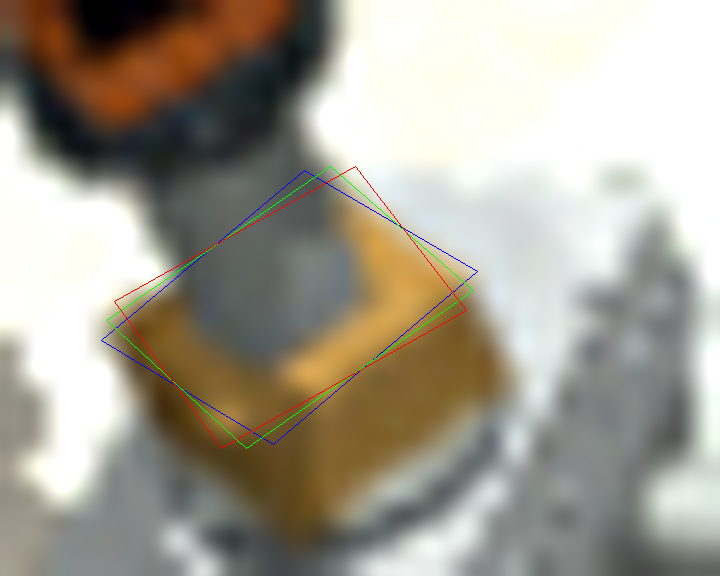

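>>> servo_tool(
  slide=[
    [0,0.003,0],
    [-0.004,-0.001,0.016],
    [-0.008,-0.001,0.032],
    [-0.017,-0.002,0.064],
    [-0.017,-0.002,0.064],
    [0,0,0],
  ],
  twist=[
    [-0.212,-0.03,0.805],
    [0,0,0],
    [0,0,0],
    [0,0,0],
    [0,0,0],
    [0,0,0],
  ],
  gripper=[1,1,1,1,1,1],
)

```text
time_s: 19.25
tcp_pos: [0.5824, -0.183, 0.1509]
ee_rot: [[-0.425, -0.869, 0.253], [-0.894, 0.447, 0.035], [-0.143, -0.211, -0.967]]
wrist_force: [1.0, -1.1, -3.3]
gripper_width: 0.3
```

```bash
python3 -c "
from h import *
scr()"
```

```text
t 19.25 tip in screw frame mm: x -1.82 y -1.70 h -5.69 | ang -116.02 tilt 0.13 | Fax -3.39 Fx 0.18 Fy -1.25 | M ax -0.012 j6 -19.4 w 0.300
```

>>> servo_tool(
  slide=[
    [-0.017,-0.002,0.064],
    [-0.042,-0.006,0.161],
    [-0.085,-0.012,0.322],
    [-0.085,-0.012,0.322],
    [0,0,0],
    [0,0,0],
  ],
  twist=[
    [0,0,0],
    [0,0,0],
    [0,0,0],
    [0,0,0],
    [0,0,0],
    [0,0,0],
  ],
  gripper=[1,1,1,1,1,1],
)

```text
time_s: 20.0
tcp_pos: [0.5686, -0.1848, 0.2024]
ee_rot: [[-0.425, -0.869, 0.252], [-0.894, 0.447, 0.035], [-0.143, -0.211, -0.967]]
wrist_force: [-0.4, 0.6, -2.8]
gripper_width: 0.302
```

```bash
python3 pic.py g9 280 350 140 220 180 240 165 245 6; python3 - <<'E'
from h import *
import pickle
scr()
S=pickle.load(open("g9.pkl","rb"))["scene"]
c=S; x0,x1,y0,y1=207,229,212,234
im=cv2.resize(c["image"][y0:y1,x0:x1],None,fx=8,fy=8,interpolation=cv2.INTER_CUBIC)
hsv=cv2.cvtColor(im,cv2.COLOR_BGR2HSV)
for th in (70,80,90):
    m=cv2.inRange(hsv,(8,110,th),(28,255,255))
    cn=max(cv2.findContours(m,cv2.RETR_EXTERNAL,cv2.CHAIN_APPROX_NONE)[0],key=cv2.contourArea)[:,0].astype(float)
    px=(cn+.5)/8-.5+[x0,y0]; o,d=ray(c,px); p0=PF-AX*.0012; X=o+d*(((p0-o)@AX)/(d@AX))[:,None]
    uv=np.c_[(X-p0)@EX,(X-p0)@EY].astype(np.float32)*1000; print(th,cv2.minAreaRect(uv))
cv2.imwrite("pics/m9.png",np.hstack([im,cv2.cvtColor(m,cv2.COLOR_GRAY2BGR)]))
E
```

```text
t 20.10 p [ 0.5686 -0.1848  0.2019] xang -115.41 z [ 0.251  0.035 -0.967] F [ 0.2 -0.9 -3.6] M [0.02 0.7  0.01] w 0.297 j [ -4.2  14.2 -14.1  -4.1 -47.4 -19.7]
t 20.10 tip in screw frame mm: x -2.30 y -1.62 h 47.15 | ang -116.02 tilt 0.19 | Fax -3.53 Fx -0.73 Fy -1.04 | M ax -0.023 j6 -19.7 w 0.297
70 ((2.544950485229492, -1.5378894805908203), (28.665836334228516, 32.66642761230469), 68.12895202636719)
80 ((1.897287368774414, -0.9852561950683594), (28.122648239135742, 31.052589416503906), 68.12895202636719)
90 ((1.4288978576660156, -0.6125278472900391), (27.668603897094727, 29.911911010742188), 67.67282104492188)
```

View pics/g9.png

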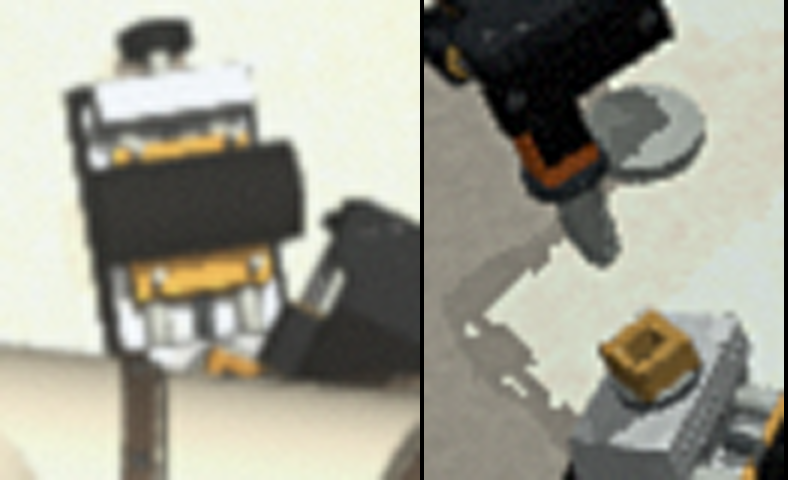

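View pics/m9.png

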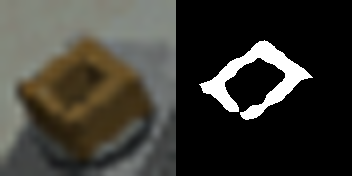

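```bash
python3 -c "
from h import *
go([.6043,.1686,.2],down(30),28)"
```

```text
total slide [ 0.595  5.89  -0.031] twist [-3.225  0.505 24.211]
per row 28 [ 0.021  0.21  -0.001] [-0.115  0.018  0.865]
```

>>> servo_tool(
  slide=[
    [0.021,0.21,0.01],
    [0.021,0.21,0.01],
    [0.021,0.21,0.01],
    [0.021,0.21,0.01],
    [0.021,0.21,0],
    [0.021,0.21,0],
    [0.021,0.21,0],
    [0.021,0.21,0],
    [0.021,0.21,0],
    [0.021,0.21,0],
  ],
  twist=[
    [-0.115,0.018,0.865],
    [-0.115,0.018,0.865],
    [-0.115,0.018,0.865],
    [-0.115,0.018,0.865],
    [-0.115,0.018,0.865],
    [-0.115,0.018,0.865],
    [-0.115,0.018,0.865],
    [-0.115,0.018,0.865],
    [-0.115,0.018,0.865],
    [-0.115,0.018,0.865],
  ],
  gripper=[1,1,1,1,1,1,1,1,1,1],
)

```text
time_s: 21.35
tcp_pos: [0.5816, -0.0585, 0.2044]
ee_rot: [[0.448, -0.879, 0.161], [-0.893, -0.435, 0.111], [-0.028, -0.193, -0.981]]
wrist_force: [-0.6, 0.6, -3.1]
gripper_width: 0.3
```

>>> servo_tool(
  slide=[
    [0.021,0.21,0],
    [0.021,0.21,0],
    [0.021,0.21,0],
    [0.021,0.21,0],
    [0.021,0.21,0],
    [0.021,0.21,0],
    [0.021,0.21,0],
    [0.021,0.21,0],
    [0.021,0.21,0],
    [0.021,0.21,0],
  ],
  twist=[
    [-0.115,0.018,0.865],
    [-0.115,0.018,0.865],
    [-0.115,0.018,0.865],
    [-0.115,0.018,0.865],
    [-0.115,0.018,0.865],
    [-0.115,0.018,0.865],
    [-0.115,0.018,0.865],
    [-0.115,0.018,0.865],
    [-0.115,0.018,0.865],
    [-0.115,0.018,0.865],
  ],
  gripper=[1,1,1,1,1,1,1,1,1,1],
)

```text
time_s: 22.6
tcp_pos: [0.5944, 0.0675, 0.2043]
ee_rot: [[0.98, -0.194, 0.045], [-0.197, -0.977, 0.085], [0.028, -0.092, -0.995]]
wrist_force: [-0.5, -0.4, -3.5]
gripper_width: 0.297
```

```bash
python3 -c "
from h import *
st(); go([.6043,.1686,.2],down(30),8)"; cat > head.py <<'E'
from h import *
import sys,pickle
C={n:cap(n) for n in("top","scene")}
for nm,c,(x0,x1,y0,y1),ths in(("top",C["top"],(303,333,188,219),(85,95)),("scene",C["scene"],(207,229,212,234),(70,80,90))):
    im=cv2.resize(c["image"][y0:y1,x0:x1],None,fx=8,fy=8,interpolation=cv2.INTER_CUBIC)
    hsv=cv2.cvtColor(im,cv2.COLOR_BGR2HSV)
    for th in ths:
        m=cv2.inRange(hsv,(8,110,th),(28,255,255))
        cn=max(cv2.findContours(m,cv2.RETR_EXTERNAL,cv2.CHAIN_APPROX_NONE)[0],key=cv2.contourArea)[:,0].astype(float)
        px=(cn+.5)/8-.5+[x0,y0]; o,d=ray(c,px); p0=PF-AX*.0012; X=o+d*(((p0-o)@AX)/(d@AX))[:,None]
        uv=np.c_[(X-p0)@EX,(X-p0)@EY].astype(np.float32)*1000; print(nm,th,cv2.minAreaRect(uv))
    cv2.imwrite(f"pics/h_{nm}_{sys.argv[1]}.png",np.hstack([im,cv2.cvtColor(m,cv2.COLOR_GRAY2BGR)]))
E
python3 head.py a
```

```text
t 22.60 p [0.5944 0.0675 0.2043] xang -11.38 z [ 0.045  0.085 -0.995] F [-0.5 -0.4 -3.5] M [-0.24  0.11 -0.05] w 0.297 j [ 20.   18.7  -5.9  -4.2 -61.4  60.6]
total slide [ 0.166  1.685 -0.072] twist [-0.931  0.12   6.879]
per row 8 [ 0.021  0.211 -0.009] [-0.116  0.015  0.86 ]
top 85 ((-1.500730037689209, 1.4614887237548828), (30.714174270629883, 30.023649215698242), 67.04077911376953)
top 95 ((-1.5968127250671387, 1.2346820831298828), (30.22153663635254, 30.023649215698242), 67.04077911376953)
scene 70 ((2.0874128341674805, -2.128713607788086), (30.137939453125, 32.29168701171875), 67.4869613647461)
scene 80 ((1.6927385330200195, -1.4737968444824219), (29.230152130126953, 31.060956954956055), 67.4869613647461)
scene 90 ((1.3554935455322266, -1.156005859375), (28.90126609802246, 30.194517135620117), 67.4869613647461)
```

View pics/h_top_a.png

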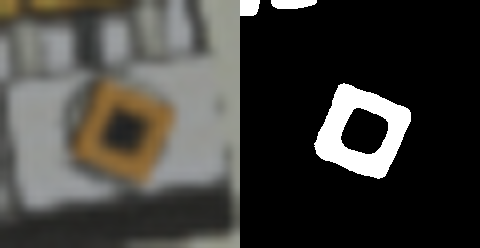

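>>> servo_tool(
  slide=[
    [0.021,0.211,-0.01],
    [0.021,0.211,-0.01],
    [0.021,0.211,-0.01],
    [0.021,0.211,-0.01],
    [0.021,0.211,-0.01],
    [0.021,0.211,-0.01],
    [0.021,0.211,-0.01],
    [0.021,0.211,-0.01],
    [0,0,0],
    [0,0,0],
    [0,0,0],
  ],
  twist=[
    [-0.116,0.015,0.86],
    [-0.116,0.015,0.86],
    [-0.116,0.015,0.86],
    [-0.116,0.015,0.86],
    [-0.116,0.015,0.86],
    [-0.116,0.015,0.86],
    [-0.116,0.015,0.86],
    [-0.116,0.015,0.86],
    [0,0,0],
    [0,0,0],
    [0,0,0],
  ],
  gripper=[1,1,1,1,1,1,1,1,1,1,1],
)

```text
time_s: 24.08
tcp_pos: [0.6044, 0.1676, 0.2007]
ee_rot: [[0.868, 0.496, 0.001], [0.496, -0.868, 0.002], [0.002, -0.001, -1.0]]
wrist_force: [0.4, -0.4, -3.7]
gripper_width: 0.296
```

```bash
python3 pic.py g10 165 230 165 230 250 310 85 165 6; python3 -c "
from h import *
go([.6043,.1686,.150],down(30))"
```

```text
t 24.18 p [0.6045 0.1678 0.2008] xang 29.77 z [ 0.001  0.002 -1.   ] F [-0.6 -0.4 -2.6] M [-0.06 -0.04 -0.05] w 0.299 j [ 30.2  23.1  -1.1  -0.1 -65.7  89.6]
total slide [-0.004  0.014 -0.846] twist [-0.019  0.009  0.039]
```

View pics/g10.png

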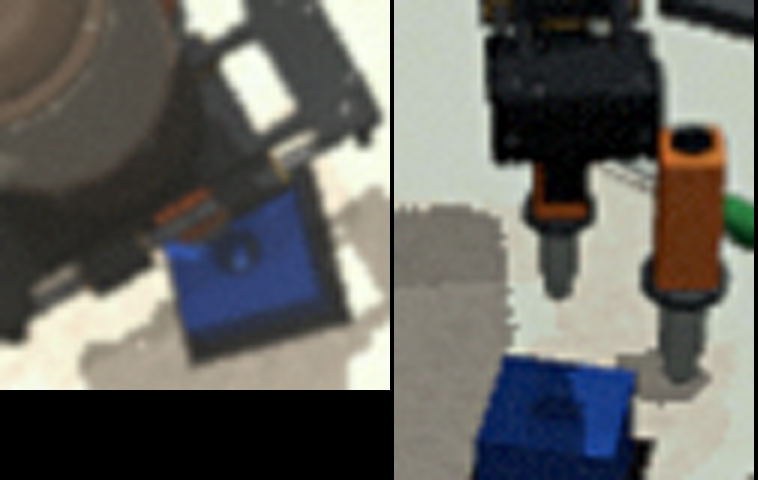

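```bash
python3 - <<'E'
from h import *
import pickle; S=pickle.load(open("g10.pkl","rb"))["scene"]
x0,y0,f=250,85,8
im=cv2.resize(cv2.convertScaleAbs(S["image"][y0:y0+72,x0:x0+60],alpha=2),None,fx=f,fy=f,interpolation=cv2.INTER_CUBIC)
s=r.sense(); R=np.array(s["ee_rot"]); t=tip()
def ring(c,rad,col):
    q=proj(S,[c+rad*(np.cos(a)*R[:,0]+np.sin(a)*R[:,1]) for a in np.arange(0,6.28,.2)])
    q=((q-[x0,y0]+.5)*f-.5).astype(int); cv2.polylines(im,[q.reshape(-1,1,2)],True,col,1)
ring(t,.004,(0,255,255)); ring(t+[0,0,.05],.018,(0,255,255)); ring(t+[0,0,.056],.018,(0,255,255)); ring(t+[0,0,.0175],.01,(0,255,255))
ring(np.array([.6043,.1686,.058]),.0145,(0,0,255)); cv2.imwrite("pics/z10.png",im)
E
```

```text
(no output)
```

View pics/z10.png

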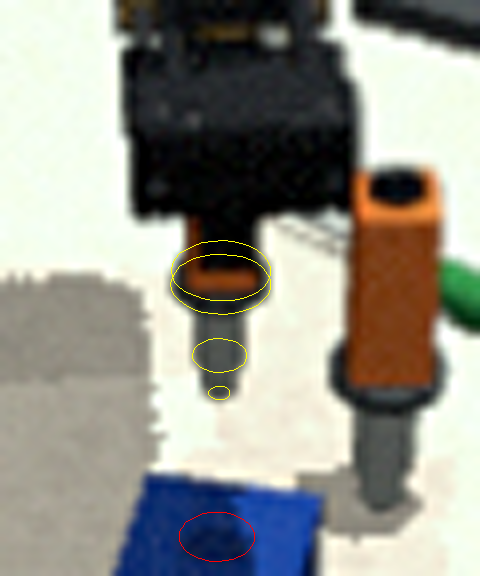

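>>> servo_tool(
  slide=[
    [0,0.007,-0.2],
    [0,0.007,-0.3],
    [0,0,-0.3],
    [0,0,-0.2],
    [0,0,0],
    [0,0,0],
  ],
  twist=[
    [-0.019,0.009,0.039],
    [0,0,0],
    [0,0,0],
    [0,0,0],
    [0,0,0],
    [0,0,0],
  ],
  gripper=[1,1,1,1,1,1],
)

```text
time_s: 24.92
tcp_pos: [0.6051, 0.1694, 0.1413]
ee_rot: [[0.865, 0.501, 0.001], [0.501, -0.865, 0.0], [0.001, 0.0, -1.0]]
wrist_force: [-0.4, 0.4, -2.8]
gripper_width: 0.298
```

```bash
python3 pic.py g11 165 230 165 230 250 310 85 165 6; python3 -c "
from h import *
go([.6043,.1686,.120],down(30))"
```

```text
t 25.02 p [0.6051 0.1694 0.1416] xang 30.08 z [ 0.002  0.001 -1.   ] F [ 1.2  0.5 -3.2] M [-0.05 -0.05  0.02] w 0.295 j [ 30.4  26.   -5.5   0.  -58.4  89.7]
total slide [-0.013 -0.014 -0.36 ] twist [-0.006  0.015 -0.014]
```

View pics/g11.png

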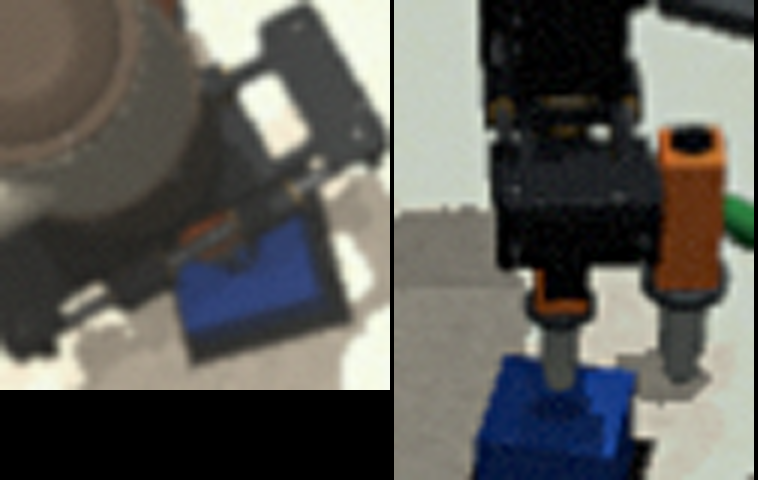

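>>> servo_tool(
  slide=[
    [-0.013,-0.014,-0.06],
    [0,0,-0.1],
    [0,0,-0.1],
    [0,0,-0.1],
    [0,0,0],
    [0,0,0],
  ],
  twist=[
    [0,0,0],
    [0,0,0],
    [0,0,0],
    [0,0,0],
    [0,0,0],
    [0,0,0],
  ],
  gripper=[1,1,1,1,1,1],
)

```text
time_s: 25.78
tcp_pos: [0.6039, 0.1684, 0.1191]
ee_rot: [[0.865, 0.501, 0.0], [0.501, -0.865, -0.0], [0.0, 0.0, -1.0]]
wrist_force: [1.0, 0.3, -2.9]
gripper_width: 0.293
```

```bash
python3 -c "
from h import *
st()"
```

```text
t 25.77 p [0.6039 0.1684 0.1191] xang 30.08 z [ 0. -0. -1.] F [ 1.   0.3 -2.9] M [-0.09 -0.02 -0.04] w 0.293 j [ 30.4  27.1  -7.2   0.  -55.7  89.7]
```

>>> servo_tool(
  slide=[
    [0,0,-0.1],
    [0,0,-0.1],
    [0,0,-0.1],
    [0,0,0],
    [0,0,0],
  ],
  twist=[
    [0,0,0],
    [0,0,0],
    [0,0,0],
    [0,0,0],
    [0,0,0],
  ],
  gripper=[1,1,1,1,1],
)

```text
time_s: 26.4
tcp_pos: [0.6038, 0.1684, 0.1011]
ee_rot: [[0.865, 0.501, -0.0], [0.501, -0.865, -0.0], [-0.0, 0.0, -1.0]]
wrist_force: [-1.1, -0.2, -2.9]
gripper_width: 0.296
```

```bash
python3 -c "
from h import *
st()"
```

```text
t 26.40 p [0.6038 0.1684 0.1011] xang 30.08 z [-0. -0. -1.] F [-1.1 -0.2 -2.9] M [-0.07 -0.12 -0.04] w 0.296 j [ 30.4  28.2  -8.3   0.  -53.5  89.7]
```

>>> servo_tool(
  slide=[
    [0,0,-0.1],
    [0,0,-0.1],
    [0,0,-0.08],
    [0,0,-0.04],
    [0,0,-0.02],
    [0,0,0],
    [0,0,0],
  ],
  twist=[
    [0,0,0],
    [0,0,0],
    [0,0,0],
    [0,0,0],
    [0,0,0],
    [0,0,0],
    [0,0,0],
  ],
  gripper=[1,1,1,1,1,1,1],
)

```text
time_s: 27.28
tcp_pos: [0.6038, 0.1684, 0.0809]
ee_rot: [[0.865, 0.501, 0.0], [0.501, -0.865, 0.0], [0.0, 0.0, -1.0]]
wrist_force: [0.3, 0.3, -3.2]
gripper_width: 0.297
```

```bash
python3 -c "
from h import *
st()"
```

```text
t 27.27 p [0.6038 0.1684 0.0809] xang 30.08 z [ 0.  0. -1.] F [ 0.3  0.3 -3.2] M [-0.09 -0.01 -0.01] w 0.297 j [ 30.4  29.5  -9.5   0.  -51.1  89.7]
```

>>> servo_tool(
  slide=[
    [0,0,-0.01],
    [0,0,-0.01],
    [0,0,0],
    [0,0,0],
  ],
  twist=[
    [0,0,0],
    [0,0,0],
    [0,0,0],
    [0,0,0],
  ],
  gripper=[1,1,1,1],
)

```text
time_s: 27.78
tcp_pos: [0.6039, 0.1684, 0.0803]
ee_rot: [[0.865, 0.501, 0.001], [0.501, -0.865, 0.0], [0.001, 0.0, -1.0]]
wrist_force: [-2.2, 0.1, 4.9]
gripper_width: 0.297
```

```bash
python3 -c "
from h import *
st()"
```

```text
t 27.77 p [0.6039 0.1684 0.0803] xang 30.09 z [ 0.001  0.    -1.   ] F [-2.2  0.1  4.9] M [-0.03  0.74  0.  ] w 0.297 j [ 30.4  29.5  -9.5   0.  -51.   89.7]
```

>>> servo_tool(
  slide=[
    [0,0,0.007],
    [0,0,0],
    [0,0,0],
    [0,0,0],
    [0,0,0],
    [0,0,0],
    [0,0,0],
  ],
  twist=[
    [0,0,0],
    [0,0,0],
    [0,0,0],
    [0,0,0],
    [0,0,0],
    [0,0,0],
    [0,0,0],
  ],
  gripper=[1,0.66,0.6,0.5,0.3,0,0],
)

```text
time_s: 28.65
tcp_pos: [0.6037, 0.1683, 0.0799]
ee_rot: [[0.865, 0.501, -0.0], [0.501, -0.865, -0.0], [-0.0, 0.0, -1.0]]
wrist_force: [-0.2, 0.1, -0.2]
gripper_width: 0.753
```

>>> servo_tool(
  slide=[
    [0,0,0],
    [0,0,0],
    [0,0,0],
    [0,0,0],
  ],
  twist=[
    [0,0,0],
    [0,0,0],
    [0,0,0],
    [0,0,0],
  ],
  gripper=[0,0,0,0],
)

```text
time_s: 29.15
tcp_pos: [0.6037, 0.1683, 0.0799]
ee_rot: [[0.865, 0.501, -0.0], [0.501, -0.865, -0.0], [-0.0, 0.0, -1.0]]
wrist_force: [-0.4, 1.0, -0.1]
gripper_width: 0.995
```

```bash
python3 pic.py g12 165 230 165 230 250 310 85 165 6
```

```text
t 29.25 p [0.6037 0.1683 0.0799] xang 30.07 z [-0. -0. -1.] F [ 0.4 -0.5  0.2] M [-0.1  -0.05  0.03] w 0.998 j [ 30.4  29.5  -9.5   0.  -51.   89.7]
```

View pics/g12.png

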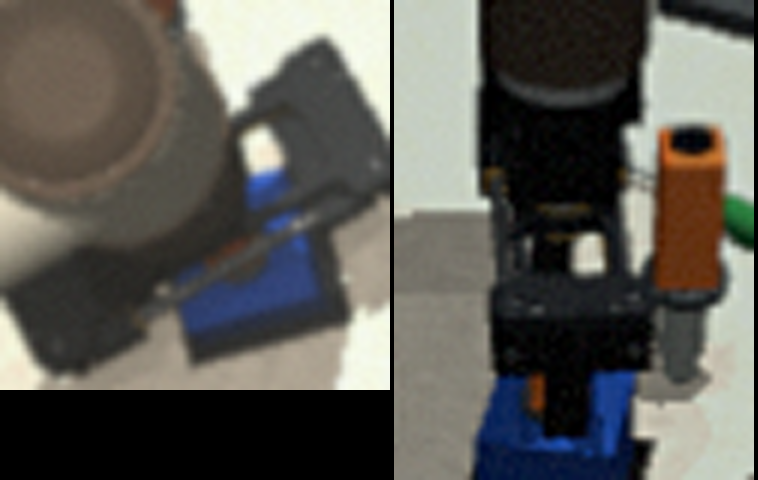

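Released. Rising straight up, then moving clear for a final look.

>>> servo_tool(
  slide=[
    [0,0,0.1],
    [0,0,0.2],
    [0,0,0.4],
    [0,0,0.5],
    [0,0,0.5],
    [0,0,0.5],
    [-0.4,-0.5,0.2],
    [-0.5,-0.7,0],
    [-0.6,-0.7,0],
    [-0.6,-0.7,0],
    [-0.3,-0.4,0],
    [0,0,0],
  ],
  twist=[
    [0,0,0],
    [0,0,0],
    [0,0,0],
    [0,0,0],
    [0,0,0],
    [0,0,0],
    [0,0,0],
    [0,0,0],
    [0,0,0],
    [0,0,0],
    [0,0,0],
    [0,0,0],
  ],
  gripper=[0,0,0,0,0,0,0,0,0,0,0,0],
)

```text
time_s: 30.75
tcp_pos: [0.4587, -0.0129, 0.2253]
ee_rot: [[0.866, 0.499, 0.002], [0.499, -0.866, 0.001], [0.002, 0.001, -1.0]]
wrist_force: [-0.4, -0.5, 0.5]
gripper_width: 0.998
```

```bash
python3 pic.py g13 165 230 165 230 250 310 105 165 6; python3 head.py b; python3 - <<'E'
import cv2,pickle
C=pickle.load(open("g13.pkl","rb")); 
for n in C: cv2.imwrite(f"pics/end_{n}.png",C[n]["image"])
A=pickle.load(open("c0.pkl","rb"))
d=cv2.absdiff(A["scene"]["image"],C["scene"]["image"]).max(2); cv2.imwrite("pics/diff.png",(d>40).astype("uint8")*255)
E
```

```text
t 30.85 p [ 0.4603 -0.0115  0.2249] xang 30.06 z [ 0.002  0.    -1.   ] F [-0.   0.7 -0.6] M [ 0.02 -0.05  0.01] w 0.997 j [ 18.9   5.6 -21.4   0.  -62.9 101.2]
top 85 ((-1.562303066253662, 1.3498077392578125), (30.72997283935547, 30.060598373413086), 67.77381896972656)
top 95 ((-1.6913914680480957, 1.2182044982910156), (30.07744026184082, 30.18235969543457), 66.93388366699219)
scene 70 ((1.9324541091918945, -2.144937515258789), (30.35698890686035, 32.007503509521484), 67.67860412597656)
scene 80 ((1.618295669555664, -1.4020519256591797), (29.22118377685547, 30.86197280883789), 67.67860412597656)
scene 90 ((1.2693986892700195, -1.0011234283447266), (28.74444580078125, 29.911924362182617), 67.67860412597656)
```

View pics/g13.png

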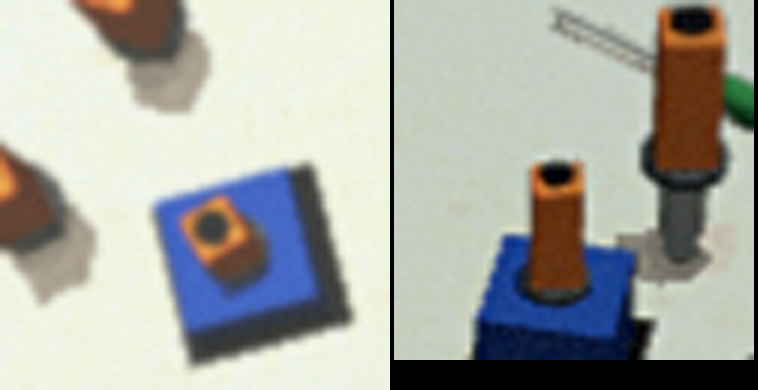

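View pics/end_scene.png

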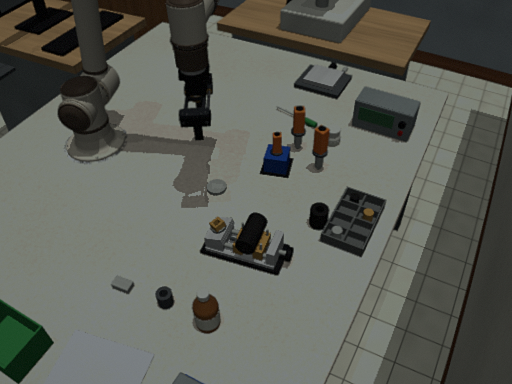

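View pics/diff.png

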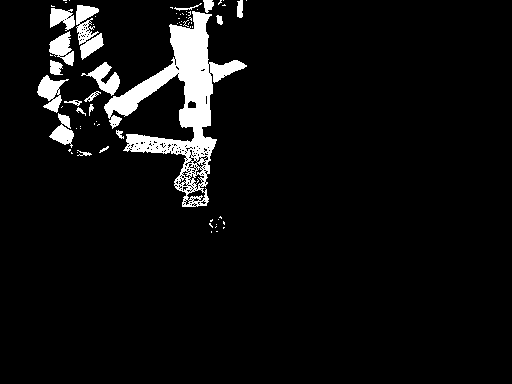

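```bash
python3 -c "
from station import r
print(r.finish_job())"
```

```text
the job is handed in; nothing more can be done
None
```

I took the stand's orange driver, not either of the two larger look-alikes, and started the lock screw with it. I then put the driver back in its stand and handed the job in at about 31 s.

**At the screw:**
- The driver stayed within 0.2° of the screw's axis.
- I centred the nose by following side forces of about 3 N. The bit went into the socket, which I had set it to match from the pictures.
- The bit touched the socket floor at about 4 N. Force readings stayed under roughly 6 N while turning.
- I turned the tool 76° clockwise and backed it off 5° to free the bit.

**Last checks:**
- **Screw turn:** both cameras show the screw head turned about 68°, just short of 70°, because of the bit's play in the socket. A first look with the driver still near gave about 67°.
- **Driver:** it seated with about 8 N at the height where it was first gripped. It looks upright, with its collar on the stand, where it was before.
- **Bench:** comparing scene pictures from before and after shows only the arm, its shadow and the screw head changed. The gripper is open and clear of everything.

**What disagreed:**
- The two cameras differed by about 3 mm on positions.
- The driver sat about 1.6 mm off the tool's axis, so I made small sideways corrections during the turn.
- The grip force is fixed at about 30 N, below the 80 N advised. I saw no sign of the driver slipping.

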